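# Load the frosting carrier with glass bottle tops

## Task

Get the glass bottle tops ready for frosting: press every one on the bench fully home on a spigot of its own on the yellow-handled carrier, mouth down against the plate so that the rubber grips it, slide the steel dish along the bench into the orange ring without lifting it, and have the loaded carrier standing flat inside the dish. When all that is done, press the green start button fully down, then let everything be; leave the other things on the bench where they are.

Things in the scene. Friction and masses are not known exactly. Their poses are not given: they have to be found in the camera images.
- amber_mid (a point): Amber coloured glass bottle top (3 or 4 such, alike but for colour), 100 mm tall, 0.05 kg. Below: round skirt, 42 mm wide, 58 mm high, with a tapered socket 54 mm deep, 29 mm wide at its mouth, open downward. Above: solid neck 26 mm wide, 61 to 99 mm above the mouth: grip here. Stands on its mouth. Origin: on the axis, 50 mm above the mouth; z to the crown.
- green_mid (a point): Green coloured glass bottle top (3 or 4 such, alike but for colour), 100 mm tall, 0.05 kg. Below: round skirt, 42 mm wide, 58 mm high, with a tapered socket 54 mm deep, 29 mm wide at its mouth, open downward. Above: solid neck 26 mm wide, 61 to 99 mm above the mouth: grip here. Stands on its mouth. Origin: on the axis, 50 mm above the mouth; z to the crown.
- purple_mid (a point): Purple coloured glass bottle top (3 or 4 such, alike but for colour), 100 mm tall, 0.05 kg. Below: round skirt, 42 mm wide, 58 mm high, with a tapered socket 54 mm deep, 29 mm wide at its mouth, open downward. Above: solid neck 26 mm wide, 61 to 99 mm above the mouth: grip here. Stands on its mouth. Origin: on the axis, 50 mm above the mouth; z to the crown.
- blue_mid (a point): Blue coloured glass bottle top (3 or 4 such, alike but for colour), 100 mm tall, 0.05 kg. Below: round skirt, 42 mm wide, 58 mm high, with a tapered socket 54 mm deep, 29 mm wide at its mouth, open downward. Above: solid neck 26 mm wide, 61 to 99 mm above the mouth: grip here. Stands on its mouth. Origin: on the axis, 50 mm above the mouth; z to the crown.
- spigot0 (a point): Spigot 0: nose centre of a black tapered rubber spigot, 54 mm tall on the plate, 16 mm wide here, 31 mm at its foot; its axis is the carrier's z. A top just set on it (any yaw, up to 5 mm off) stays loose, its mouth 13 mm above the plate; a push growing to 8 to 15 N drives it home, mouth on the plate, its origin 4 mm below this point, and the rubber then holds it.
- spigot1 (a point): Spigot 1: top centre of another of the carrier's four spigots, like spigot 0.
- spigot2 (a point): Spigot 2: top centre of another of the carrier's four spigots, like spigot 0.
- spigot3 (a point): Spigot 3: top centre of another of the carrier's four spigots, like spigot 0.
- handle (a point): Middle of the grip bar of the carrier's yellow bail handle: a square bar 14 mm thick and 62 mm long along the carrier's x axis, its middle 125 mm above the carrier's underside, on two posts at its ends. Loaded, the carrier weighs up to 0.9 kg.
- carrier: Loose carrier: a round aluminium plate 150 mm in diameter and 12 mm thick with the handle over its middle and four spigots at x = +-40, y = +-40 mm round it (the corners, so the handle bar runs between them). Origin: centre of its underside; z up, x along the handle bar.
- dish: Loose round steel dish, 192 mm in outer diameter, 22 mm high, wall 4 mm, floor 4 mm, about 0.5 kg, too wide to grasp whole; it slides on the bench when its wall is pushed, from outside or from inside. Origin: centre of its underside.
- ring_centre (a point): Centre of the orange ring painted flat on the bench, 232 mm in inner diameter, in which the dish belongs.
- start_top (a point): Middle of the top face of the green start button, 32 mm in diameter, on a grey control box 75 mm square; it is pressed straight down.
- start (a joint): Travel of the start button in m: 0 released, 0.006 fully down (5 N); it springs back.
- rod_jar: Bystander: glass jar with coloured glass rods, 72 mm wide, 190 mm tall. Origin: centre of its underside.
- paper_roll: Bystander: white paper roll standing on end, 100 mm wide and 100 mm tall. Origin: centre of its underside.
- steel_cup: Bystander: steel cup, 68 mm wide, 60 mm tall. Origin: centre of its underside.
- graphite_block: Bystander: dark graphite block 70 x 45 x 22 mm. Origin: centre of its underside.
- thermo_gun: Bystander: red pistol thermometer lying flat, 150 mm long, 52 mm high. Origin: underside of its barrel's middle.
- paddle: Bystander: shaping paddle with wooden handle, 200 mm long, lying flat. Origin: underside of its middle.
- frit_jar: Bystander: red glass jar with black lid, 60 mm wide, 75 mm tall. Origin: centre of its underside.

How it is judged:
On the way, in this order (a step that is already met when the one before it is completed fails the run):
1. Every bottle top is fully home on a spigot, the dish is in the ring and the carrier stands in the dish (z of amber_mid in the frame of carrier between 0.055 and 0.066 m and (horizontal distance between amber_mid and spigot0 below 0.008 m or horizontal distance between amber_mid and spigot1 below 0.008 m or horizontal distance between amber_mid and spigot2 below 0.008 m or horizontal distance between amber_mid and spigot3 below 0.008 m) and angle between the z axis of each of amber_mid, green_mid, purple_mid, blue_mid and the z axis of carrier, either way round below 0.1 rad and z of green_mid in the frame of carrier between 0.055 and 0.066 m and (horizontal distance between green_mid and spigot0 below 0.008 m or horizontal distance between green_mid and spigot1 below 0.008 m or horizontal distance between green_mid and spigot2 below 0.008 m or horizontal distance between green_mid and spigot3 below 0.008 m) and z of purple_mid in the frame of carrier between 0.055 and 0.066 m and (horizontal distance between purple_mid and spigot0 below 0.008 m or horizontal distance between purple_mid and spigot1 below 0.008 m or horizontal distance between purple_mid and spigot2 below 0.008 m or horizontal distance between purple_mid and spigot3 below 0.008 m) and z of blue_mid in the frame of carrier between 0.055 and 0.066 m and (horizontal distance between blue_mid and spigot0 below 0.008 m or horizontal distance between blue_mid and spigot1 below 0.008 m or horizontal distance between blue_mid and spigot2 below 0.008 m or horizontal distance between blue_mid and spigot3 below 0.008 m) and horizontal distance between dish and ring_centre below 0.02 m and height (world z) of dish below 0.006 m and horizontal distance between carrier and dish below 0.02 m and z of carrier in the frame of dish below 0.009 m and angle between carrier's own z axis and vertical below 0.06 rad), for 0.3 s.
2. After that the start button is pressed fully down (value of joint start above 0.0045 m), for 0.05 s.
At the end, for the whole second after the job is handed in: Every top present is on a spigot, mouth within 4 mm of the plate, within 8 mm of the axis and 0.1 rad straight; dish on the bench, within 20 mm of the ring centre; carrier flat on the dish floor (5 mm, 0.06 rad, centred to 20 mm); all at rest; start pressed after that and released (all of step 1 and linear speed of each of carrier, dish below 0.02 m/s and value of joint start below 0.003 m); the robot touches nothing.
It fails at once if the dish is lifted off the bench (by more than 25 mm) (height (world z) of dish above 0.025 m).
It fails at once if another thing on the bench is moved more than 40 mm (distance of any of rod_jar, paper_roll, steel_cup, graphite_block, thermo_gun, paddle, frit_jar from where it was at the start of the episode above 0.04 m).
Of top_amber, top_green, top_purple, top_blue only 3 to 4 are there at a start; the rules pass over those that are not, and their reading is None.
At some moment in a run one of dish may be knocked a few centimetres aside while the robot is not near it.
It also fails if it takes over 210 s, if anything falls off the work surface, if the arm or the gripper's body presses on something with over 40 N, if the wrist force passes 120 N, or if a joint passes its speed limit or range.

## Robot

A 6-joint arm with a two-finger parallel gripper is mounted at the origin on the work surface. World frame = base frame: x ahead of the robot, y to its left, z up, the work surface at z = 0. Lengths are in m, angles in rad, forces in N, time in s.
With the tool pointing down it reaches from about 0.225 to 0.875 m from the base axis. Payload 3.4 kg.
Tool frame: the origin (TCP) lies between the finger pads; the fingertips stand 19 mm ahead of it and the grasp point (between the pads) is the TCP; z points along the fingers, y is the line along which they close (so a half turn about z gives the same grasp; the last joint's range is limited). The gripper opens to 85 mm and grips with 20 to 120 N. Pads are 22 mm wide; open, the fingers measure 114 mm over their backs; the gripper's body (76 mm by 85 mm) begins 54 mm behind the grasp point. The pads swing forward as they close: fully open they stand 13 mm farther back than shut.
Start: joints at [1.144, 0.276, 1.505, -0, 1.361, -0.121], TCP at [0.173, 0.548, 0.25] pointing down, gripper open.
Joint ranges: [-2.89, 2.89], [-0.75, 2.08], [0.22, 2.7], [-1.18, 4.32], [0.11, 2.71], [-2.7, 2.7]. Speed limits (rad/s): [2.57, 2.57, 3.14, 3.14, 3.14, 3.14].

## Interface

Orientations are given as a unit quaternion [w, x, y, z].
In Python, from rig import get_state, imaging, ticket gives the robot as it stands. The module is installed in compiled form; this text tells all that it offers.
- The arm moves only by the shell command python3 -m inch 'ROWS' [FORCE]. ROWS is JSON, a list of rows, each an object with "claw": the opening, from -1 (shut) to 1 (fully open); "travel": the shift along the world's x, y, z in units of 200 mm (1.0 is 200 mm), a list of three; "turn": the turn about the world's z in units of 180 degrees (1.0 is 180 degrees). A call has 1 to 5 rows; each row is the pose to reach, as a shift and turn from the pose commanded when the call began, turning the shorter way round; what a row does not reach only later rows make up. A row lasts 1/10 s, in which the tool goes at most 50 mm and 8.59 degrees, less where a joint would pass 70% of its speed; a pose out of reach is approached as far as the arm can. A call with a number of a shift or a turn outside -1 to 1 is refused whole. A call with a gripper value outside its range is refused whole. The fingers move at their own pace and stop on an object; FORCE is the grip in N (left out, the last holds). Time passes only in rows, so rows that repeat a pose let the fingers close. It gives the time, the measured TCP pose, the force, the opening and the grip force at its end, in the units of the state.
- get_state(): the state, without advancing time (a new reading comes with each control period).
- imaging.get_image(name): name is "side" or "top" or "wrist"; returns the picture (480x640x3 uint8, red, green, blue); there is no depth.
- imaging.camera_params(name): a dict with "camera_matrix" (3x3 intrinsics, pixels), "cam_to_world" (4x4, takes a point from camera to world coordinates); the wrist camera has in their place "T_tool_cam" (4x4, takes a point from camera to tool coordinates, whose origin is the TCP and whose axes are the flange's). Camera axes: x right, y down, z forward; pixel columns grow to the right and rows downward; lengths in m; the calibration is good to about 2 mm. A picture is of the moment at which its call begins: read the wrist's pose just before it. camera_params takes no time and is no camera call.
- ticket.sign_off(): hands the job in; it is judged then, once.
The state is a dict: "clock": time; "qpos": joint angles; "qd": joint speeds; "effort": joint torques, N m; "position": TCP position; "ee_rot": TCP orientation; "contact_force": force on the tool from outside, world axes, zero at the start; "moment": the same for the moment, N m; "width": finger opening in m; "gripper_force": force on a finger pad.
Only numpy, scipy, OpenCV 4.12 (cv2) and the standard library are available. Lean on these libraries where they do the work, as an engineer would, in place of code of your own. Each camera call takes 0.05 s, during which the arm holds its last target. There are 200 camera calls.

## Working session

There is one attempt and no reset: what is moved stays moved. The work goes in short steps, Python scripts to look and compute and a shell command to move; the robot and the scene stay as the last step left them, time stands still between calls to the robot, and variables do not carry over. Pictures are saved under pics/ and viewed, at most 17 in all, crops included, and the job is handed in when it is done.

```bash
mkdir -p pics
python3 - <<'E'
from rig import get_state, imaging
import cv2, json
s=get_state(); print(s)
for n in("top","side"):
    cv2.imwrite(f"pics/{n}0.png",imaging.get_image(n)[:,:,::-1]); p=imaging.camera_params(n); print(p)
print(imaging.camera_params("wrist"))
E
```

```text
{'clock': 0.0, 'qpos': array([ 1.14400413e+00,  2.76586156e-01,  1.50613126e+00, -1.39187524e-05,
        1.36070994e+00, -1.20980517e-01]), 'qd': array([ 0.00018078,  0.00129269, -0.00052394,  0.00075086, -0.00081434,
       -0.00062875]), 'effort': array([ 2.44277340e-03, -4.16771364e+01, -2.45807236e+01,  3.70048883e-04,
        1.07524931e-02,  1.76168055e-05]), 'position': array([0.17290494, 0.54786519, 0.24944548]), 'ee_rot': array([-2.41569160e-04,  1.52309204e-01,  9.88332467e-01, -8.84999372e-04]), 'contact_force': array([ 0.14497219, -0.20778315,  0.03361818]), 'moment': array([ 0.02237673, -0.04071971,  0.01105444]), 'gripper_force': 0.0, 'width': 0.08556671507125145}
{'camera_matrix': array([[543.2372042 ,   0.        , 320.96207792],
       [  0.        , 543.2372042 , 233.94679651],
       [  0.        ,   0.        ,   1.        ]]), 'cam_to_world': array([[-2.62869872e-02, -9.94757788e-01,  9.88227560e-02,
         4.21601789e-01],
       [-9.99652154e-01,  2.63694730e-02, -4.71598776e-04,
         8.87244676e-03],
       [-2.13677744e-03, -9.88007778e-02, -9.95104939
[... 382 characters left out ...]
440897, -0.57040542,  0.72585632, -1.08484124],
       [-0.01252377, -0.78297654, -0.62192516,  1.03210701],
       [ 0.        ,  0.        ,  0.        ,  1.        ]])}
{'camera_matrix': array([[398.75199127,   0.        , 314.29215685],
       [  0.        , 398.75199127, 235.72245164],
       [  0.        ,   0.        ,   1.        ]]), 'T_tool_cam': array([[ 5.64253534e-04, -9.57068884e-01, -2.89860024e-01,
         7.30671395e-02],
       [ 9.99999801e-01,  4.57769188e-04,  4.35164445e-04,
         4.85724494e-04],
       [-2.83793362e-04, -2.89860212e-01,  9.57068951e-01,
        -1.22874304e-01],
       [ 0.00000000e+00,  0.00000000e+00,  0.00000000e+00,
         1.00000000e+00]])}
```

View pics/top0.png

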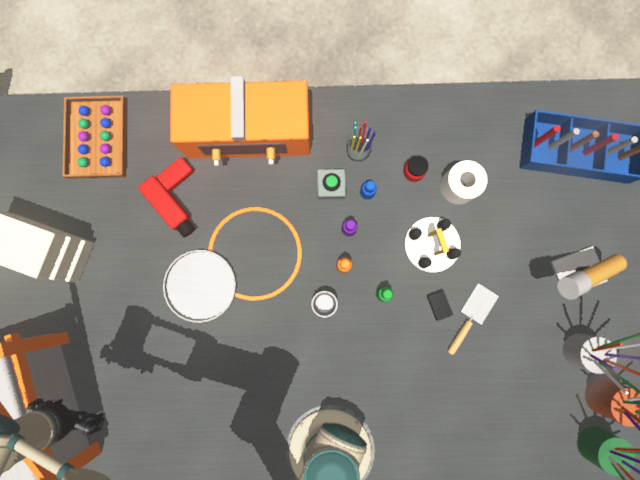

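View pics/side0.png

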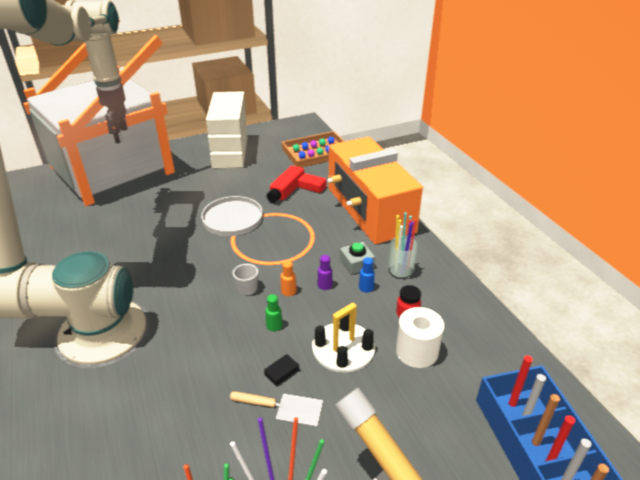

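```bash
cat > h.py <<'E'
import numpy as np, cv2, time
from rig import get_state, imaging
from scipy.spatial.transform import Rotation as R
def pose():
    s=get_state(); q=s["ee_rot"]; T=np.eye(4)
    T[:3,:3]=R.from_quat([q[1],q[2],q[3],q[0]]).as_matrix(); T[:3,3]=s["position"]; return T
def grab(n,save=None):
    T=pose() if n=="wrist" else None
    im=imaging.get_image(n); p=imaging.camera_params(n)
    C=T@p["T_tool_cam"] if n=="wrist" else p["cam_to_world"]
    if save: cv2.imwrite(f"pics/{save}.png",im[:,:,::-1])
    return im,p["camera_matrix"],C
def ray(uv,z,K,C):
    d=C[:3,:3]@np.linalg.inv(K)@np.array([uv[0],uv[1],1.]); return C[:3,3]+d*(z-C[2,3])/d[2]
def proj(X,K,C):
    c=np.linalg.inv(C)@np.append(X,1); u=K@c[:3]; return u[:2]/u[2]
def tri(uv1,K1,C1,uv2,K2,C2):
    A=[];b=[]
    for uv,K,C in((uv1,K1,C1),(uv2,K2,C2)):
        d=C[:3,:3]@np.linalg.inv(K)@np.array([*uv,1.]); d/=np.linalg.norm(d); P=np.eye(3)-np.outer(d,d); A.append(P); b.append(P@C[:3,3])
    return np.linalg.lstsq(np.vstack(A),np.hstack(b),rcond=None)[0]
HUE={"amber":(6,16),"green":(50,75),"purple":(130,150),"blue":(105,122),"yellow":(20,32)}
def blobs(im,name,box=None,smin=120,vmin=60,amin=40):
    h=cv2.cvtColor(im,cv2.COLOR_RGB2HSV); lo,hi=HUE[name]
    m=cv2.inRange(h,(lo,smin,vmin),(hi,255,255))
    if box: k=np.zeros_like(m); x0,y0,x1,y1=box; k[y0:y1,x0:x1]=1; m*=k
    n,l,st,c=cv2.connectedComponentsWithStats(m)
    return sorted([(int(st[i,4]),c[i].round(1).tolist(),st[i,:4].tolist()) for i in range(1,n) if st[i,4]>amin],reverse=True),m
def dark(im,box=None,vmax=50,amin=40):
    m=cv2.inRange(im,(0,0,0),(vmax,)*3)
    if box: k=np.zeros_like(m); x0,y0,x1,y1=box; k[y0:y1,x0:x1]=1; m*=k
    n,l,st,c=cv2.connectedComponentsWithStats(m)
    return sorted([(int(st[i,4]),c[i].round(1).tolist(),st[i,:4].tolist()) for i in range(1,n) if st[i,4]>amin],reverse=True),m
def disc(im,box,vmin=150,smax=50):
    h=cv2.cvtColor(im,cv2.COLOR_RGB2HSV); m=cv2.inRange(h,(0,0,vmin),(180,smax,255)); k=np.zeros_like(m); x0,y0,x1,y1=box; k[y0:y1,x0:x1]=1
    cs,_=cv2.findContours(m*k,cv2.RETR_EXTERNAL,cv2.CHAIN_APPROX_NONE); return cv2.fitEllipse(cv2.convexHull(max(cs,key=len)))
E
python3 - <<'E'
from h import *
im,K,C=grab("top")
for n,b in(("amber",(325,245,365,285)),("green",(370,275,405,310)),("purple",(335,212,365,242)),("blue",(355,172,385,205))):
    B,_=blobs(im,n,b); print(n,B[:2],ray(B[0][1],.055,K,C).round(3))
h=cv2.cvtColor(im,cv2.COLOR_RGB2HSV); B,m=blobs(im,"green",(315,165,348,200)); print("btn",B[:1],ray(B[0][1],.06,K,C))
B,m=blobs(im,"yellow",(400,210,470,275)); r=cv2.minAreaRect(np.argwhere(m)[:,::-1].astype(np.float32)); print("handle",B[:2],r,ray(r[0],.12,K,C))
e=disc(im,(400,212,466,276)); print("plate",e,ray(e[0],.012,K,C))
e=disc(im,(158,245,240,325)); print("dish",e,ray(e[0],.022,K,C))
_,m=blobs(im,"amber",(200,200,308,305),smin=150,vmin=120); m2=cv2.findContours(m,cv2.RETR_EXTERNAL,cv2.CHAIN_APPROX_NONE)[0]
e=cv2.fitEllipse(cv2.convexHull(np.vstack(m2))); print("ring",e,ray(e[0],0,K,C))
B,_=dark(im,(400,212,466,276)); print([(b[1],ray(b[1],.06,K,C).round(3)) for b in B])
E
```

```text
amber [(146, [343.6, 264.7], [337, 257, 15, 16])] [ 0.48  -0.049  0.055]
green [(165, [384.8, 294.0], [377, 287, 16, 14])] [ 0.402 -0.153  0.055]
purple [(184, [349.3, 227.0], [342, 219, 15, 17])] [ 0.578 -0.066  0.055]
blue [(227, [368.1, 189.4], [360, 180, 17, 19])] [ 0.677 -0.119  0.055]
btn [(110, [331.3, 180.8], [326, 175, 12, 12])] [ 0.7011658  -0.02267162  0.06      ]
handle [(171, [440.1, 240.2], [428, 228, 21, 27])] ((437.70001220703125, 241.10000610351562), (24.665767669677734, 14.546478271484375), 71.56505584716797) [ 0.52989858 -0.2818246   0.12      ]
plate ((431.92596435546875, 244.38818359375), (55.05326461791992, 57.32020950317383), 139.93084716796875) [ 0.53012376 -0.28918507  0.012     ]
dish ((198.5482940673828, 285.7890930175781), (72.46788024902344, 73.88540649414062), 43.17485809326172) [0.43573812 0.33627824 0.022     ]
ring ((254.63577270507812, 252.79336547851562), (91.0466537475586, 91.94833374023438), 9.484929084777832) [0.5209078  0.18903141 0.        ]
[]
```

```bash
M="python3 -m inch"; A='[{"claw":1,"travel":[0.45,-1,0.05],"turn":-0.075},{"claw":1,"travel":[0.45,-1,0.05],"turn":-0.075},{"claw":1,"travel":[0.45,-1,0.05],"turn":-0.075},{"claw":1,"travel":[0.45,-1,0.05],"turn":-0.075},{"claw":1,"travel":[0.45,-1,0.05],"turn":-0.075}]'
python3 -m inch '[{"claw":1,"travel":[0.45,-1,0.05],"turn":-0.075},{"claw":1,"travel":[0.45,-1,0.05],"turn":-0.075},{"claw":1,"travel":[0.45,-1,0.05],"turn":-0.075},{"claw":1,"travel":[0.45,-1,0.05],"turn":-0.075},{"claw":1,"travel":[0.45,-1,0.05],"turn":-0.075}]'
python3 -m inch '[{"claw":1,"travel":[0.45,-1,0.05],"turn":-0.075},{"claw":1,"travel":[0.45,-1,0.05],"turn":-0.075},{"claw":1,"travel":[0.45,-1,0.05],"turn":-0.075},{"claw":1,"travel":[0.45,-1,0.05],"turn":-0.075},{"claw":1,"travel":[0.45,-1,0.05],"turn":-0.075}]'
python3 -m inch '[{"claw":1,"travel":[0.45,-1,0.05],"turn":-0.075},{"claw":1,"travel":[0.45,-1,0.05],"turn":-0.075},{"claw":1,"travel":[0.45,-1,0.05],"turn":-0.075},{"claw":1,"travel":[0.45,-1,0.05],"turn":-0.075},{"claw":1,"travel":[0.45,-1,0.05],"turn":-0.075}]'
python3 -m inch '[{"claw":1,"travel":[0.45,-1,0.05],"turn":-0.075},{"claw":1,"travel":[0.45,-1,0.05],"turn":-0.075},{"claw":1,"travel":[0.45,-1,0.05],"turn":-0.075},{"claw":1,"travel":[0.45,-1,0.05],"turn":-0.075},{"claw":1,"travel":[0.45,-1,0.05],"turn":-0.075}]'
python3 - <<'E'
from h import *
im,K,C=grab("wrist","w1"); print(pose().round(3));
E
```

```text
clock: 0.65
position: [0.2636, 0.3447, 0.2603]
ee_rot: [0.0, 0.269, 0.963, -0.001]
contact_force: [-0.7, 1.0, -0.3]
width: 0.0851
gripper_force: 0.0
clock: 1.15
position: [0.3543, 0.1449, 0.2705]
ee_rot: [0.001, 0.381, 0.925, -0.001]
contact_force: [-0.2, 0.7, -0.9]
width: 0.0854
gripper_force: 0.0
clock: 1.65
position: [0.4448, -0.0558, 0.2803]
ee_rot: [0.001, 0.487, 0.874, -0.001]
contact_force: [-0.6, 1.1, 0.2]
width: 0.0855
gripper_force: 0.0
clock: 2.15
position: [0.5345, -0.2562, 0.2894]
ee_rot: [0.001, 0.586, 0.811, -0.001]
contact_force: [0.1, 0.6, -0.8]
width: 0.0855
gripper_force: 0.0
[[-0.313  0.95   0.001  0.535]
 [ 0.95   0.313 -0.003 -0.258]
 [-0.003 -0.    -1.     0.289]
 [ 0.     0.     0.     1.   ]]
```

View pics/w1.png

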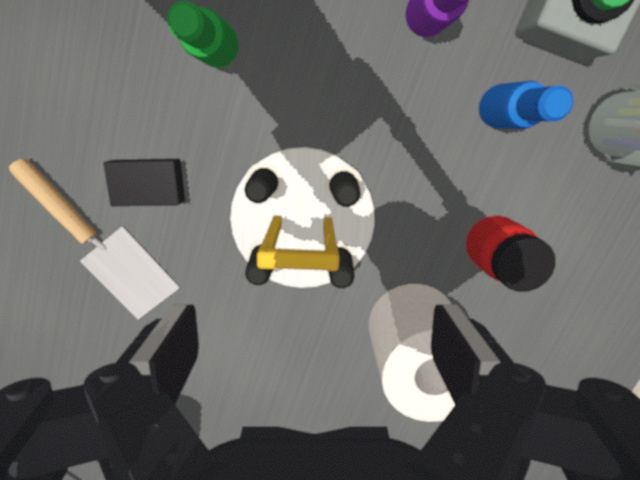

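Run:
```python
from h import *
im,K,C=grab("wrist")
B,m=blobs(im,"yellow",(200,120,400,300),smin=100,vmin=60); print(B[:3])
m[:249]=0
pts=np.argwhere(m)[:,::-1].astype(np.float32); r=cv2.minAreaRect(pts); print(r)
c=ray(r[0],.128,K,C); box=cv2.boxPoints(r); W=np.array([ray(p,.130,K,C) for p in box]); print("bar",c,W.round(3))
e=W[np.argsort(box[:,0])]; d=e[2:].mean(0)-e[:2].mean(0); print("yaw",np.degrees(np.arctan2(d[1],d[0])),np.linalg.norm(d))
el=disc(im,(220,135,385,295),vmin=140,smax=40); print(el); p=ray(el[0],.012,K,C); print("plate",p)
a=np.arctan2(d[1],d[0]); 
for x in(-40,40):
  for y in(-40,40):
    X=p+np.array([x*np.cos(a)-y*np.sin(a),x*np.sin(a)+y*np.cos(a),54])/1000; print(x,y,X.round(4),proj(X,K,C).round(1))
for n,b in(("green",(150,0,250,75)),("blue",(470,70,580,140)),("purple",(400,0,480,45))):
    B,_=blobs(im,n,b,vmin=30); print(n,B[:2],ray(B[0][1],.055,K,C).round(3))
```

```text
[(2269, [297.6, 249.8], [255, 215, 85, 55])]
((297.0, 259.0), (20.0, 84.0), 90.0)
bar [ 0.5335442  -0.29101678  0.128     ] [[ 0.501 -0.293  0.13 ]
 [ 0.561 -0.273  0.13 ]
 [ 0.566 -0.288  0.13 ]
 [ 0.506 -0.308  0.13 ]]
yaw 18.28314672427421 0.06319709424353324
((301.4343566894531, 214.7180633544922), (140.27293395996094, 146.34332275390625), 94.487060546875)
plate [ 0.53169876 -0.28570821  0.012     ]
-40 -40 [ 0.5063 -0.3362  0.066 ] [257.1 270.5]
-40 40 [ 0.4812 -0.2603  0.066 ] [253.3 185.2]
40 -40 [ 0.5822 -0.3111  0.066 ] [343.  270.5]
40 40 [ 0.5571 -0.2352  0.066 ] [345.  185.2]
green [(3094, [202.3, 30.9], [166, 0, 72, 65])] [ 0.407 -0.155  0.055]
blue [(3391, [523.2, 101.9], [479, 78, 95, 48])] [ 0.678 -0.122  0.055]
purple [(1502, [432.1, 13.5], [406, 0, 61, 34])] [ 0.578 -0.085  0.055]
```

Run:
```python
from h import *
im=cv2.imread("pics/w1.png"); c=im[130:300,215:395]; c=cv2.convertScaleAbs(c,alpha=2.5); cv2.imwrite("pics/w1c.png",cv2.resize(c,None,fx=3.3,fy=3.3,interpolation=cv2.INTER_CUBIC))
```

```text
(no output)
```

View pics/w1c.png

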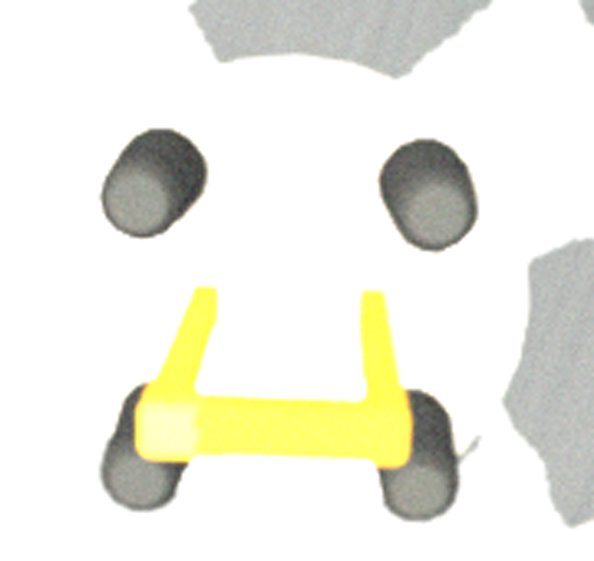

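The crop shows four spigot noses (full-image px): (256.5,191.8), (347.7,196.1), (258,274.8), (342.6,277.9).

Run:
```python
from h import *
K=imaging.camera_params("wrist")["camera_matrix"]; C=pose()@imaging.camera_params("wrist")["T_tool_cam"]
P=np.array([ray(p,.066,K,C) for p in((256.5,191.8),(347.7,196.1),(258,274.8),(342.6,277.9))]); print(P.round(4)); print(P.mean(0))
d=P[1]-P[0]+P[3]-P[2]; e=P[0]-P[2]+P[1]-P[3]; print(np.linalg.norm(d)/2,np.linalg.norm(e)/2,np.degrees(np.arctan2(d[1],d[0])),np.degrees(np.arctan2(e[1],e[0]))-90)
print(pose().round(3))
```

```text
[[ 0.4838 -0.2614  0.066 ]
 [ 0.561  -0.2399  0.066 ]
 [ 0.5066 -0.3364  0.066 ]
 [ 0.5827 -0.3145  0.066 ]]
[ 0.53350801 -0.28806554  0.066     ]
0.07965217450334203 0.07805478786391008 15.830216823452995 16.578292894965287
[[-0.314  0.949 -0.001  0.534]
 [ 0.949  0.314 -0.    -0.255]
 [-0.    -0.001 -1.     0.289]
 [ 0.     0.     0.     1.   ]]
```

```bash
cat >> h.py <<'E'
def axis(obs):  # obs: (uv,K,C); vertical-plane intersection
    A=[];b=[]
    for uv,K,C in obs:
        d=(C[:3,:3]@np.linalg.inv(K)@np.array([*uv,1.]))[:2]; d/=np.linalg.norm(d); n=np.array([-d[1],d[0]]); A.append(n); b.append(n@C[:2,3])
    return np.linalg.lstsq(np.array(A),np.array(b),rcond=None)[0]
E
python3 - <<'E'
from h import *
V={n:grab(n) for n in("top","side","wrist")}
bx={"amber":dict(top=(325,245,365,285),side=(275,255,303,300)),"green":dict(top=(370,275,405,310),side=(258,288,290,335),wrist=(150,0,250,80)),"purple":dict(top=(335,212,365,242),side=(312,250,338,295)),"blue":dict(top=(355,172,385,205),side=(354,252,380,295),wrist=(470,70,580,140))}
for n,v in bx.items():
    o=[]
    for k,b in v.items():
        im,K,C=V[k]; B,_=blobs(im,n,b,vmin=25,smin=110); 
        o.append((B[0][1],K,C)); print(n,k,B[:1])
    print(n,axis(o[:2]).round(4),axis(o).round(4),axis([o[0],o[-1]]).round(4))
im,K,C=V["wrist"]; print("roll",ray((425,383),.1,K,C))
E
```

```text
amber top [(156, [343.5, 264.8], [336, 257, 16, 16])]
amber side [(436, [288.0, 279.9], [275, 255, 28, 41])]
amber [ 0.4815 -0.0498] [ 0.4815 -0.0498] [ 0.4815 -0.0498]
green top [(183, [384.3, 293.6], [377, 287, 16, 14])]
green side [(498, [273.0, 313.7], [265, 294, 18, 37])]
green wrist [(2995, [204.8, 41.6], [170, 11, 70, 64])]
green [ 0.4026 -0.1522] [ 0.4024 -0.1531] [ 0.4025 -0.1532]
purple top [(196, [349.2, 227.1], [342, 219, 15, 17])]
purple side [(382, [324.5, 274.3], [318, 256, 14, 34])]
purple [ 0.5803 -0.0672] [ 0.5803 -0.0672] [ 0.5803 -0.0672]
blue top [(233, [368.2, 189.3], [360, 180, 17, 19])]
blue side [(439, [366.6, 275.8], [359, 257, 16, 36])]
blue wrist [(3285, [522.0, 112.7], [479, 89, 93, 48])]
blue [ 0.6799 -0.1209] [ 0.68   -0.1212] [ 0.6806 -0.1213]
roll [ 0.68127203 -0.37205395  0.1       ]
```

```bash
python3 -m inch '[{"claw":1,"travel":[-0.655,0.51,-0.6],"turn":-0.011},{"claw":1,"travel":[-0.655,0.51,-0.6],"turn":-0.011},{"claw":1,"travel":[-0.655,0.51,-0.6],"turn":-0.011},{"claw":1,"travel":[-0.655,0.51,-0.6],"turn":-0.011},{"claw":1,"travel":[-0.655,0.51,-0.6],"turn":-0.011}]' 60
python3 -m inch '[{"claw":1,"travel":[0,0,0],"turn":0},{"claw":1,"travel":[0,0,0],"turn":0},{"claw":1,"travel":[0,0,0],"turn":0}]'
python3 - <<'E'
from h import *
print(pose().round(4)); im,K,C=grab("wrist","w2")
for x in((.4025,-.1525,.1),(.4025,-.1525,.0)): print(proj(x,K,C))
B,_=blobs(im,"green",vmin=25,smin=110); print(B[:2]); print(ray(B[0][1],.05,K,C))
E
```

```text
clock: 2.9
position: [0.3909, -0.1414, 0.1653]
ee_rot: [-0.01, 0.597, 0.802, -0.001]
contact_force: [0.6, 0.1, -0.2]
width: 0.085
gripper_force: 0.0
clock: 3.2
position: [0.4043, -0.1507, 0.1719]
ee_rot: [0.002, 0.598, 0.801, 0.0]
contact_force: [-0.3, -0.8, 0.4]
width: 0.0852
gripper_force: 0.0
[[-0.2844  0.9587  0.004   0.4043]
 [ 0.9587  0.2844 -0.0022 -0.1507]
 [-0.0032  0.0032 -1.      0.1719]
 [ 0.      0.      0.      1.    ]]
[307.63258644 264.81602431]
[309.19125794 217.26427445]
[(4416, [311.2, 239.6], [281, 194, 61, 93])]
[ 0.40469739 -0.15395737  0.05      ]
```

View pics/w2.png

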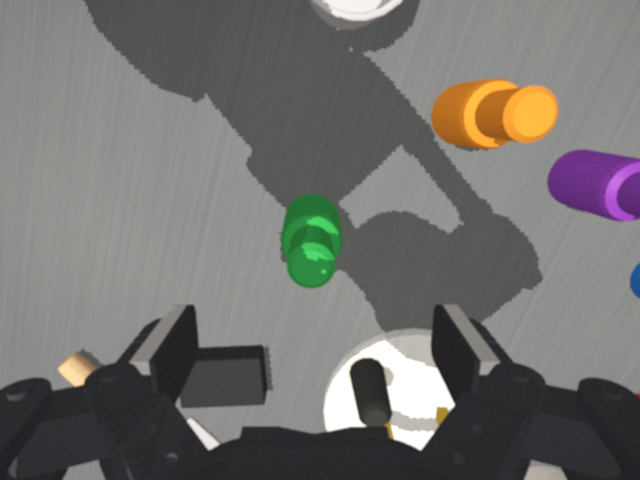

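Green crown is at (311,265), within 2 mm of prediction. Grasping.

```bash
python3 -m inch '[{"claw":1,"travel":[0,-0.01,-0.2],"turn":0},{"claw":1,"travel":[0,-0.01,-0.45],"turn":0},{"claw":1,"travel":[0,-0.01,-0.45],"turn":0},{"claw":-0.6,"travel":[0,-0.01,-0.45],"turn":0},{"claw":-0.6,"travel":[0,-0.01,-0.45],"turn":0}]' 60
python3 -m inch '[{"claw":-1,"travel":[0,0,0],"turn":0},{"claw":-1,"travel":[0,0,0],"turn":0},{"claw":-1,"travel":[0,0,0],"turn":0},{"claw":-1,"travel":[0,0,0],"turn":0},{"claw":-1,"travel":[0,0,0],"turn":0}]' 60
```

```text
clock: 3.75
position: [0.4042, -0.1529, 0.0822]
ee_rot: [0.002, 0.598, 0.801, 0.0]
contact_force: [-0.3, -0.3, 0.8]
width: 0.0592
gripper_force: 0.0
clock: 4.25
position: [0.4032, -0.1523, 0.082]
ee_rot: [0.002, 0.598, 0.801, 0.0]
contact_force: [-0.5, -0.4, 6.4]
width: 0.025
gripper_force: 58.4
```

```bash
python3 -m inch '[{"claw":-1,"travel":[0,0,0.25],"turn":0},{"claw":-1,"travel":[0,0,0.5],"turn":0},{"claw":-1,"travel":[0,0,0.75],"turn":0},{"claw":-1,"travel":[0.1,-0.2,0.75],"turn":0},{"claw":-1,"travel":[0.2,-0.4,0.75],"turn":0}]'
python3 -m inch '[{"claw":-1,"travel":[0.315,-0.525,0],"turn":0},{"claw":-1,"travel":[0.315,-0.525,0],"turn":0},{"claw":-1,"travel":[0.315,-0.525,0],"turn":0},{"claw":-1,"travel":[0.315,-0.525,-0.2],"turn":0},{"claw":-1,"travel":[0.315,-0.525,-0.2],"turn":0}]'
python3 -m inch '[{"claw":-1,"travel":[0,0,0],"turn":0},{"claw":-1,"travel":[0,0,0],"turn":0}]'
python3 - <<'E'
from h import *
print(pose().round(4)); im,K,C=grab("wrist","w3")
E
```

```text
clock: 4.75
position: [0.4433, -0.2324, 0.2341]
ee_rot: [0.004, 0.598, 0.802, 0.0]
contact_force: [-1.1, 0.5, -0.2]
width: 0.0247
gripper_force: 59.0
clock: 5.25
position: [0.5026, -0.3352, 0.186]
ee_rot: [-0.005, 0.599, 0.801, 0.0]
contact_force: [-0.9, 0.4, -0.8]
width: 0.0246
gripper_force: 59.0
clock: 5.45
position: [0.5056, -0.3367, 0.1922]
ee_rot: [0.001, 0.598, 0.801, -0.0]
contact_force: [-0.2, -0.9, -0.1]
width: 0.0248
gripper_force: 59.0
[[-0.2844  0.9587  0.0022  0.5056]
 [ 0.9587  0.2844 -0.0017 -0.3367]
 [-0.0022  0.0016 -1.      0.1922]
 [ 0.      0.      0.      1.    ]]
```

View pics/w3.png

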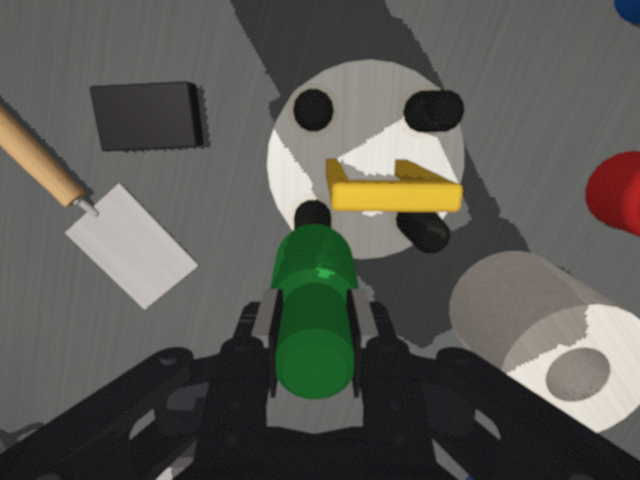

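Run:
```python
from h import *
K=imaging.camera_params("wrist")["camera_matrix"]; C=pose()@imaging.camera_params("wrist")["T_tool_cam"]
for n,x in dict(A=(.4839,-.2608,.066),B=(.5607,-.2384,.066),D=(.5831,-.3152,.066),bar=(.5335,-.288,.132)).items(): print(n,proj(x,K,C).round(1))
im=cv2.imread("pics/w3.png"); g=im[80:260,280:480].max(2); g=cv2.convertScaleAbs(g,alpha=6); cv2.imwrite("pics/w3c.png",cv2.resize(g,None,fx=3,fy=3,interpolation=cv2.INTER_CUBIC))
```

```text
A [313.3 105.3]
B [447.8 106. ]
D [435.2 234.8]
bar [399.  193.2]
```

View pics/w3c.png

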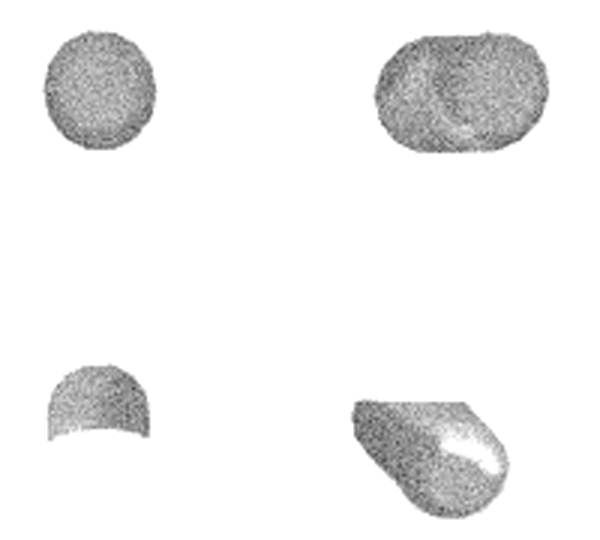

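```bash
python3 -m inch '[{"claw":-1,"travel":[0,-0.013,-0.2],"turn":0},{"claw":-1,"travel":[0,-0.013,-0.35],"turn":0},{"claw":-1,"travel":[0,-0.013,-0.4],"turn":0},{"claw":-1,"travel":[0,-0.013,-0.42],"turn":0},{"claw":-1,"travel":[0,-0.013,-0.42],"turn":0}]' 80
python3 -m inch '[{"claw":-1,"travel":[0,0,-0.025],"turn":0},{"claw":-1,"travel":[0,0,-0.04],"turn":0},{"claw":-1,"travel":[0,0,-0.055],"turn":0},{"claw":-1,"travel":[0,0,-0.07],"turn":0},{"claw":-1,"travel":[0,0,-0.07],"turn":0}]' 100
```

```text
clock: 6.0
position: [0.5052, -0.3389, 0.1072]
ee_rot: [-0.0, 0.598, 0.801, 0.0]
contact_force: [-1.4, 1.5, -2.2]
width: 0.0243
gripper_force: 79.2
clock: 6.5
position: [0.5053, -0.339, 0.0945]
ee_rot: [0.001, 0.598, 0.801, 0.0]
contact_force: [-3.0, 4.3, 9.6]
width: 0.0239
gripper_force: 98.7
```

```bash
python3 -m inch '[{"claw":-1,"travel":[0,0,-0.01],"turn":0},{"claw":-1,"travel":[0,0,-0.02],"turn":0},{"claw":-1,"travel":[0,0,-0.025],"turn":0},{"claw":-1,"travel":[0,0,-0.025],"turn":0}]' 100
```

```text
clock: 6.9
position: [0.5055, -0.3392, 0.094]
ee_rot: [0.002, 0.598, 0.801, -0.0]
contact_force: [-7.4, 7.7, 32.6]
width: 0.0237
gripper_force: 101.3
```

```bash
python3 -m inch '[{"claw":-1,"travel":[0,0,0.025],"turn":0},{"claw":-0.1,"travel":[0,0,0.025],"turn":0},{"claw":-0.1,"travel":[0,0,0.025],"turn":0},{"claw":-0.1,"travel":[0,0,0.025],"turn":0},{"claw":-0.1,"travel":[0,0,0.05],"turn":0}]' 60
python3 -m inch '[{"claw":-0.1,"travel":[0,0,0.2],"turn":0},{"claw":-0.1,"travel":[0,0,0.4],"turn":0},{"claw":-0.1,"travel":[0,0,0.65],"turn":0},{"claw":1,"travel":[0,0.2,0.65],"turn":0},{"claw":1,"travel":[0,0.4,0.65],"turn":0}]'
python3 -m inch '[{"claw":1,"travel":[-0.12,1,0],"turn":0},{"claw":1,"travel":[-0.12,1,0],"turn":0},{"claw":1,"travel":[-0.12,1,-0.2],"turn":0},{"claw":1,"travel":[-0.12,1,-0.4],"turn":0},{"claw":1,"travel":[-0.12,1,-0.4],"turn":0}]'
python3 -m inch '[{"claw":1,"travel":[0,0,0],"turn":0},{"claw":1,"travel":[0,0,0],"turn":0},{"claw":1,"travel":[0,0,0],"turn":0}]'
python3 - <<'E'
from h import *
print(pose().round(4)); im,K,C=grab("wrist","w4")
print(proj((.4815,-.0498,.1),K,C)); B,m=blobs(im,"amber",vmin=40,smin=110,amin=500); print(B)
x0,y0,w,h=B[0][2]; m[:y0+h-30]=0; print("crown bottom",y0+h)
im2=cv2.cvtColor(im,cv2.COLOR_RGB2BGR); cv2.imwrite("pics/w4c.png",im2[60:400,120:520])
E
```

```text
clock: 7.4
position: [0.5047, -0.3391, 0.0963]
ee_rot: [-0.001, 0.598, 0.801, -0.0]
contact_force: [-0.3, 0.3, -0.6]
width: 0.0388
gripper_force: 0.0
clock: 7.9
position: [0.5062, -0.26, 0.2294]
ee_rot: [0.002, 0.599, 0.801, 0.0]
contact_force: [0.1, 0.5, -0.4]
width: 0.066
gripper_force: 0.0
clock: 8.4
position: [0.4797, -0.0567, 0.1461]
ee_rot: [-0.001, 0.598, 0.802, 0.0]
contact_force: [0.3, 0.2, -1.0]
width: 0.0854
gripper_force: 0.0
clock: 8.7
position: [0.4829, -0.0607, 0.1487]
ee_rot: [0.002, 0.599, 0.801, 0.0]
contact_force: [0.1, 0.2, 0.1]
width: 0.0855
gripper_force: 0.0
[[-0.2834  0.959   0.0033  0.4829]
 [ 0.959   0.2834 -0.0015 -0.0607]
 [-0.0024  0.0027 -1.      0.1487]
 [ 0.      0.      0.      1.    ]]
[315.82320158 258.70808375]
[(3988, [316.7, 223.8], [284, 181, 69, 103])]
crown bottom 284
```

View pics/w4.png

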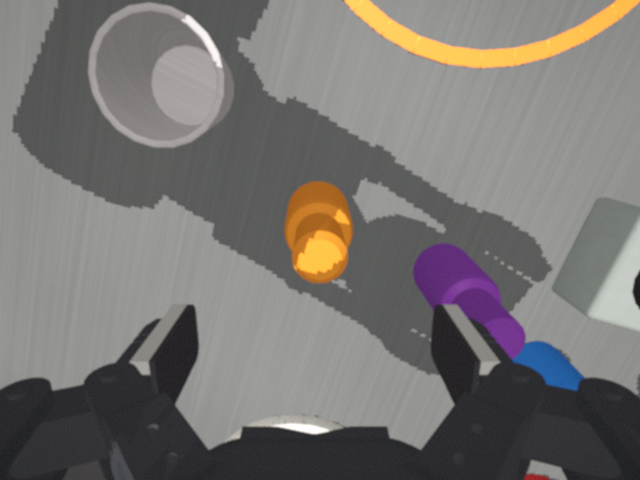

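```bash
python3 -m inch '[{"claw":0.4,"travel":[0,0.056,-0.05],"turn":0},{"claw":0.4,"travel":[0,0.056,-0.2],"turn":0},{"claw":0.4,"travel":[0,0.056,-0.33],"turn":0},{"claw":0.4,"travel":[0,0.056,-0.33],"turn":0},{"claw":-1,"travel":[0,0.056,-0.33],"turn":0}]' 60
python3 -m inch '[{"claw":-1,"travel":[0,0,0],"turn":0},{"claw":-1,"travel":[0,0,0],"turn":0},{"claw":-1,"travel":[0,0,0],"turn":0},{"claw":-1,"travel":[0,0,0],"turn":0}]' 60
python3 -m inch '[{"claw":-1,"travel":[0,0,0.25],"turn":0},{"claw":-1,"travel":[0,0,0.5],"turn":0},{"claw":-1,"travel":[0,0,0.75],"turn":0},{"claw":-1,"travel":[0.08,-0.2,0.8],"turn":0},{"claw":-1,"travel":[0.16,-0.4,0.8],"turn":0}]'
python3 -m inch '[{"claw":-1,"travel":[0.333,-0.935,0],"turn":0},{"claw":-1,"travel":[0.333,-0.935,0],"turn":0},{"claw":-1,"travel":[0.333,-0.935,0],"turn":0},{"claw":-1,"travel":[0.333,-0.935,0],"turn":0},{"claw":-1,"travel":[0.333,-0.935,0],"turn":0}]'
python3 -m inch '[{"claw":-1,"travel":[0,0,-0.25],"turn":0},{"claw":-1,"travel":[0,0,-0.25],"turn":0},{"claw":-1,"travel":[0,0,-0.25],"turn":0}]'
```

```text
clock: 9.25
position: [0.4812, -0.0481, 0.0814]
ee_rot: [-0.0, 0.599, 0.801, -0.0]
contact_force: [0.4, 0.4, -0.2]
width: 0.0466
gripper_force: 0.0
clock: 9.65
position: [0.4824, -0.0484, 0.0827]
ee_rot: [0.002, 0.598, 0.801, 0.001]
contact_force: [-1.0, 0.3, 7.2]
width: 0.0247
gripper_force: 58.8
clock: 10.15
position: [0.5148, -0.1286, 0.2453]
ee_rot: [0.004, 0.597, 0.802, 0.001]
contact_force: [1.3, 0.4, -1.5]
width: 0.0249
gripper_force: 59.0
clock: 10.65
position: [0.581, -0.3215, 0.2398]
ee_rot: [0.001, 0.6, 0.8, -0.001]
contact_force: [-0.9, 0.6, -0.6]
width: 0.0246
gripper_force: 59.0
clock: 10.95
position: [0.579, -0.3141, 0.1907]
ee_rot: [-0.002, 0.598, 0.801, 0.0]
contact_force: [0.3, -0.2, 1.1]
width: 0.0243
gripper_force: 59.1
```

```bash
python3 -m inch '[{"claw":-1,"travel":[0,0,-0.2],"turn":0},{"claw":-1,"travel":[0,0,-0.25],"turn":0},{"claw":-1,"travel":[0,0,-0.25],"turn":0},{"claw":-1,"travel":[0,0,-0.25],"turn":0}]' 80
python3 - <<'E'
from h import *
print(pose()[:3,3].round(4)); im,K,C=grab("wrist","w5")
for x in((.4831,-.2626,.066),(.5599,-.2402,.066)): print(proj(x,K,C).round(1))
B,m=blobs(im,"amber",vmin=40,smin=110,amin=500); print(B)
g=im[60:480].copy(); cv2.imwrite("pics/w5c.png",cv2.convertScaleAbs(g[:,:,::-1],alpha=2.5))
E
```

```text
clock: 11.35
position: [0.5804, -0.3152, 0.1433]
ee_rot: [0.001, 0.598, 0.801, 0.0]
contact_force: [0.6, 0.3, -0.5]
width: 0.0242
gripper_force: 78.7
[ 0.5804 -0.3152  0.1433]
[147.7 105.3]
[315.6 106.2]
[(11545, [314.7, 312.3], [270, 222, 89, 175])]
```

View pics/w5c.png

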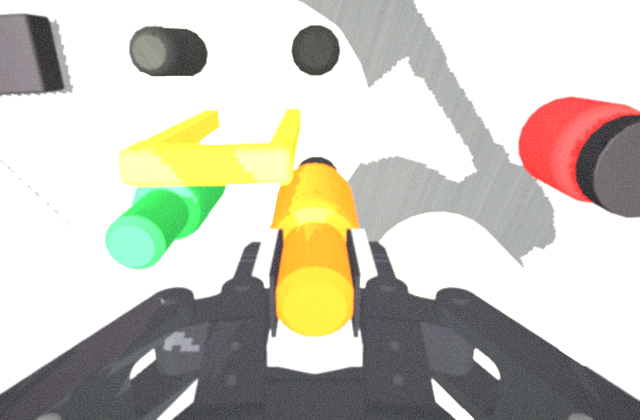

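```bash
python3 -m inch '[{"claw":-1,"travel":[0.013,-0.011,-0.1],"turn":0},{"claw":-1,"travel":[0.013,-0.011,-0.16],"turn":0},{"claw":-1,"travel":[0.013,-0.011,-0.18],"turn":0},{"claw":-1,"travel":[0.013,-0.011,-0.18],"turn":0}]' 100
python3 -m inch '[{"claw":-1,"travel":[0,0,-0.025],"turn":0},{"claw":-1,"travel":[0,0,-0.04],"turn":0},{"claw":-1,"travel":[0,0,-0.055],"turn":0},{"claw":-1,"travel":[0,0,-0.07],"turn":0},{"claw":-1,"travel":[0,0,-0.08],"turn":0}]' 100
python3 -m inch '[{"claw":-1,"travel":[0,0,-0.01],"turn":0},{"claw":-1,"travel":[0,0,-0.015],"turn":0},{"claw":-1,"travel":[0,0,-0.015],"turn":0}]' 100
```

```text
clock: 11.8
position: [0.5825, -0.317, 0.1051]
ee_rot: [-0.0, 0.598, 0.801, 0.0]
contact_force: [1.0, 0.7, -3.1]
width: 0.0241
gripper_force: 98.1
clock: 12.3
position: [0.5828, -0.3173, 0.0948]
ee_rot: [0.002, 0.598, 0.801, 0.0]
contact_force: [-6.6, 6.4, 31.4]
width: 0.0238
gripper_force: 101.6
clock: 12.6
position: [0.5828, -0.3174, 0.0947]
ee_rot: [0.003, 0.598, 0.801, 0.0]
contact_force: [-9.1, 7.0, 35.3]
width: 0.0243
gripper_force: 102.3
```

```bash
python3 -m inch '[{"claw":-1,"travel":[0,0,0.02],"turn":0},{"claw":-0.1,"travel":[0,0,0.03],"turn":0},{"claw":-0.1,"travel":[0,0,0.03],"turn":0},{"claw":-0.1,"travel":[0,0,0.03],"turn":0},{"claw":-0.1,"travel":[0,0,0.05],"turn":0}]' 60
python3 -m inch '[{"claw":-0.1,"travel":[0,0,0.2],"turn":0},{"claw":-0.1,"travel":[0,0,0.4],"turn":0},{"claw":-0.1,"travel":[0,0,0.65],"turn":0},{"claw":0.4,"travel":[0,0.2,0.65],"turn":0},{"claw":0.4,"travel":[0,0.4,0.65],"turn":0}]'
python3 -m inch '[{"claw":0.4,"travel":[-0.01,0.85,0],"turn":0},{"claw":0.4,"travel":[-0.01,0.85,0],"turn":0},{"claw":0.4,"travel":[-0.01,0.85,-0.2],"turn":0},{"claw":0.4,"travel":[-0.01,0.85,-0.4],"turn":0},{"claw":0.4,"travel":[-0.01,0.85,-0.4],"turn":0}]'
python3 -m inch '[{"claw":0.4,"travel":[0,0,0],"turn":0},{"claw":0.4,"travel":[0,0,0],"turn":0},{"claw":0.4,"travel":[0,0,0],"turn":0}]'
python3 - <<'E'
from h import *
print(pose()[:3,3].round(4)); im,K,C=grab("wrist","w6")
print(proj((.5803,-.0672,.1),K,C)); B,m=blobs(im,"purple",vmin=25,smin=90,amin=500); print(B)
c=C[:2,3]; d=(C[:3,:3]@np.linalg.inv(K)@np.array([*B[0][1],1.]))[:2]; t=np.array([.5803,-.0672])-c; print("perp err mm",1000*(d[0]*t[1]-d[1]*t[0])/np.linalg.norm(d), "below crown edge proj", proj((.5803,-.0672,.0),K,C))
E
```

```text
clock: 13.1
position: [0.5818, -0.317, 0.095]
ee_rot: [-0.001, 0.598, 0.801, -0.0]
contact_force: [-0.3, -0.1, 0.2]
width: 0.0385
gripper_force: 0.0
clock: 13.6
position: [0.5833, -0.238, 0.2282]
ee_rot: [0.002, 0.599, 0.8, 0.0]
contact_force: [0.2, 0.4, 0.0]
width: 0.0598
gripper_force: 0.0
clock: 14.1
position: [0.5768, -0.0638, 0.1421]
ee_rot: [-0.004, 0.597, 0.802, -0.002]
contact_force: [-0.6, 0.3, -0.1]
width: 0.06
gripper_force: 0.0
clock: 14.4
position: [0.582, -0.069, 0.1481]
ee_rot: [0.002, 0.599, 0.801, 0.001]
contact_force: [-0.6, -1.0, 0.3]
width: 0.0594
gripper_force: 0.0
[ 0.582  -0.069   0.1481]
[309.52349059 276.5334725 ]
[(5613, [314.1, 245.7], [281, 194, 67, 106])]
perp err mm -2.279238971649711 below crown edge proj [310.56908095 221.05609157]
```

```bash
python3 -m inch '[{"claw":0.4,"travel":[0,0.01,-0.1],"turn":0},{"claw":0.4,"travel":[0,0.01,-0.25],"turn":0},{"claw":0.4,"travel":[0,0.01,-0.328],"turn":0},{"claw":0.4,"travel":[0,0.01,-0.328],"turn":0},{"claw":-1,"travel":[0,0.01,-0.328],"turn":0}]' 60
python3 -m inch '[{"claw":-1,"travel":[0,0,0],"turn":0},{"claw":-1,"travel":[0,0,0],"turn":0},{"claw":-1,"travel":[0,0,0],"turn":0},{"claw":-1,"travel":[0,0,0],"turn":0}]' 60
python3 -m inch '[{"claw":-1,"travel":[0,0,0.25],"turn":0},{"claw":-1,"travel":[0,0,0.5],"turn":0},{"claw":-1,"travel":[0,0,0.75],"turn":0},{"claw":-1,"travel":[-0.1,-0.2,0.75],"turn":0},{"claw":-1,"travel":[-0.2,-0.4,0.75],"turn":0}]'
python3 -m inch '[{"claw":-1,"travel":[-0.295,-0.58,0],"turn":0},{"claw":-1,"travel":[-0.295,-0.58,0],"turn":0},{"claw":-1,"travel":[-0.295,-0.58,0],"turn":0},{"claw":-1,"travel":[-0.295,-0.58,-0.2],"turn":0},{"claw":-1,"travel":[-0.295,-0.58,-0.4],"turn":0}]'
python3 -m inch '[{"claw":-1,"travel":[0,0,0],"turn":0},{"claw":-1,"travel":[0,0,0],"turn":0},{"claw":-1,"travel":[0,0,0],"turn":0}]' 80
```

```text
clock: 14.95
position: [0.5813, -0.0662, 0.0818]
ee_rot: [0.001, 0.599, 0.801, 0.0]
contact_force: [0.2, -0.5, 1.2]
width: 0.0468
gripper_force: 0.0
clock: 15.35
position: [0.5816, -0.0658, 0.0825]
ee_rot: [0.002, 0.598, 0.801, 0.001]
contact_force: [0.3, -1.0, 6.4]
width: 0.0248
gripper_force: 58.7
clock: 15.85
position: [0.5412, -0.1455, 0.2333]
ee_rot: [0.003, 0.597, 0.802, 0.001]
contact_force: [0.8, -0.7, -1.5]
width: 0.0247
gripper_force: 59.1
clock: 16.35
position: [0.4816, -0.2631, 0.1514]
ee_rot: [0.002, 0.599, 0.8, 0.0]
contact_force: [0.7, -0.3, -1.0]
width: 0.0246
gripper_force: 59.1
clock: 16.65
position: [0.4823, -0.2615, 0.1526]
ee_rot: [0.001, 0.598, 0.801, 0.0]
contact_force: [2.1, 0.8, -0.9]
width: 0.0242
gripper_force: 78.5
```

```bash
python3 -m inch '[{"claw":-1,"travel":[0.003,-0.003,-0.12],"turn":0},{"claw":-1,"travel":[0.003,-0.003,-0.2],"turn":0},{"claw":-1,"travel":[0.003,-0.003,-0.23],"turn":0},{"claw":-1,"travel":[0.003,-0.003,-0.23],"turn":0}]' 100
python3 -m inch '[{"claw":-1,"travel":[0,0,-0.025],"turn":0},{"claw":-1,"travel":[0,0,-0.04],"turn":0},{"claw":-1,"travel":[0,0,-0.055],"turn":0},{"claw":-1,"travel":[0,0,-0.07],"turn":0},{"claw":-1,"travel":[0,0,-0.08],"turn":0}]' 100
python3 -m inch '[{"claw":-1,"travel":[0,0,-0.01],"turn":0},{"claw":-1,"travel":[0,0,-0.015],"turn":0},{"claw":-1,"travel":[0,0,-0.015],"turn":0}]' 100
```

```text
clock: 17.05
position: [0.4828, -0.2625, 0.1057]
ee_rot: [0.001, 0.598, 0.801, -0.0]
contact_force: [0.8, -1.2, -2.5]
width: 0.0239
gripper_force: 98.0
clock: 17.55
position: [0.4831, -0.2629, 0.0944]
ee_rot: [0.003, 0.598, 0.801, -0.0]
contact_force: [-9.4, 2.8, 43.0]
width: 0.0235
gripper_force: 103.0
clock: 17.85
position: [0.4832, -0.2629, 0.0944]
ee_rot: [0.004, 0.598, 0.801, -0.0]
contact_force: [-10.8, 3.2, 48.6]
width: 0.0237
gripper_force: 103.8
```

```bash
python3 -m inch '[{"claw":-1,"travel":[0,0,0.02],"turn":0},{"claw":-0.1,"travel":[0,0,0.03],"turn":0},{"claw":-0.1,"travel":[0,0,0.03],"turn":0},{"claw":-0.1,"travel":[0,0,0.03],"turn":0},{"claw":-0.1,"travel":[0,0,0.05],"turn":0}]' 60
python3 -m inch '[{"claw":-0.1,"travel":[0,0,0.2],"turn":0},{"claw":-0.1,"travel":[0,0,0.4],"turn":0},{"claw":-0.1,"travel":[0,0,0.65],"turn":0},{"claw":0.2,"travel":[0.2,0.14,0.75],"turn":0},{"claw":0.2,"travel":[0.4,0.28,0.75],"turn":0}]'
python3 -m inch '[{"claw":0.2,"travel":[0.55,0.4,0],"turn":0},{"claw":0.2,"travel":[0.55,0.4,0],"turn":0},{"claw":0.2,"travel":[0.55,0.4,0],"turn":0},{"claw":0.2,"travel":[0.55,0.4,0],"turn":0},{"claw":0.2,"travel":[0.55,0.4,0],"turn":0}]'
python3 -m inch '[{"claw":0.2,"travel":[0,0,0],"turn":0},{"claw":0.2,"travel":[0,0,0],"turn":0},{"claw":0.2,"travel":[0,0,0],"turn":0}]'
python3 - <<'E'
from h import *
print(pose()[:3,3].round(4)); im,K,C=grab("wrist","w7")
print(proj((.68,-.1212,.1),K,C)); B,m=blobs(im,"blue",vmin=25,smin=110,amin=500); print(B)
for z in(0,.19): print("jar?",[proj((x,y,z),K,C).round() for x,y in((.77,-.09),)])
E
```

```text
clock: 18.35
position: [0.4813, -0.2612, 0.0945]
ee_rot: [-0.002, 0.598, 0.801, 0.0]
contact_force: [0.4, -0.2, 0.9]
width: 0.0381
gripper_force: 0.0
clock: 18.85
position: [0.5627, -0.2079, 0.2501]
ee_rot: [0.004, 0.6, 0.8, 0.001]
contact_force: [0.7, -0.2, -0.0]
width: 0.0508
gripper_force: 0.0
clock: 19.35
position: [0.6708, -0.126, 0.2443]
ee_rot: [-0.001, 0.598, 0.802, -0.001]
contact_force: [-0.5, -0.5, -0.4]
width: 0.0517
gripper_force: 0.0
clock: 19.65
position: [0.67, -0.1276, 0.2461]
ee_rot: [0.0, 0.599, 0.801, -0.0]
contact_force: [-0.7, -0.1, 0.4]
width: 0.051
gripper_force: 0.0
[ 0.67   -0.1276  0.2461]
[329.22731363 220.71102451]
[(1431, [330.3, 199.0], [306, 173, 48, 65])]
jar? [array([427., 189.])]
jar? [array([535., 259.])]
```

View pics/w7.png

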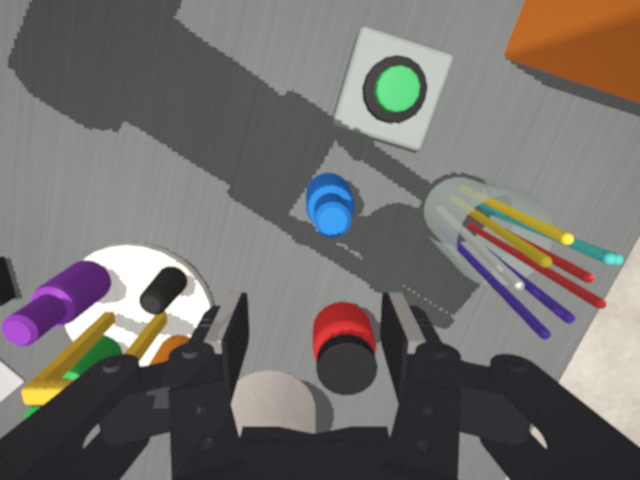

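```bash
python3 - <<'E'
from h import *
im,K,C=grab("wrist"); B,_=blobs(im,"green",(355,50,440,130),smin=90); print(B[:1])
it,K2,C2=grab("top"); 
B2,_=blobs(it,"green",(315,165,348,200)); print(B2[:1]); X=tri(B[0][1],K,C,B2[0][1],K2,C2); print("button",X.round(4),proj(X,K,C).round(1))
e=disc(it,(158,245,240,325)); print("dish",e,ray(e[0],.022,K2,C2))
E
python3 -m inch '[{"claw":0,"travel":[0.055,0.035,-0.2],"turn":0},{"claw":0,"travel":[0.055,0.035,-0.45],"turn":0},{"claw":0,"travel":[0.055,0.035,-0.7],"turn":0},{"claw":0,"travel":[0.055,0.035,-0.7],"turn":0},{"claw":0,"travel":[0.055,0.035,-0.7],"turn":0}]' 60
python3 -m inch '[{"claw":0,"travel":[0,0,0],"turn":0},{"claw":0,"travel":[0,0,0],"turn":0}]' 60
```

```text
[(1735, [396.8, 88.6], [374, 65, 47, 48])]
[(109, [331.4, 180.9], [326, 175, 12, 12])]
button [ 0.7007 -0.0226  0.0659] [395.4  88.5]
dish ((198.6676788330078, 285.8277587890625), (72.14741516113281, 73.58473205566406), 42.34217834472656) [0.43562771 0.33596207 0.022     ]
clock: 20.3
position: [0.6817, -0.1198, 0.1059]
ee_rot: [-0.0, 0.598, 0.801, -0.0]
contact_force: [-0.1, 0.2, 1.7]
width: 0.0427
gripper_force: 0.0
clock: 20.5
position: [0.6839, -0.1203, 0.1094]
ee_rot: [0.003, 0.598, 0.801, 0.001]
contact_force: [1.1, 0.3, -0.1]
width: 0.0427
gripper_force: 0.0
```

```bash
python3 -m inch '[{"claw":0,"travel":[-0.012,0,-0.133],"turn":0},{"claw":0,"travel":[-0.012,0,-0.133],"turn":0},{"claw":0,"travel":[-0.012,0,-0.133],"turn":0},{"claw":-1,"travel":[-0.012,0,-0.133],"turn":0},{"claw":-1,"travel":[-0.012,0,-0.133],"turn":0}]' 60
python3 -m inch '[{"claw":-1,"travel":[0,0,0],"turn":0},{"claw":-1,"travel":[0,0,0],"turn":0},{"claw":-1,"travel":[0,0,0],"turn":0}]' 60
python3 -m inch '[{"claw":-1,"travel":[0,0,0.25],"turn":0},{"claw":-1,"travel":[0,0,0.5],"turn":0},{"claw":-1,"travel":[0,0,0.75],"turn":0},{"claw":-1,"travel":[-0.15,-0.15,0.75],"turn":0},{"claw":-1,"travel":[-0.3,-0.3,0.75],"turn":0}]'
python3 -m inch '[{"claw":-1,"travel":[-0.31,-0.3,0],"turn":0},{"claw":-1,"travel":[-0.31,-0.3,0],"turn":0},{"claw":-1,"travel":[-0.31,-0.3,0],"turn":0},{"claw":-1,"travel":[-0.31,-0.3,-0.2],"turn":0},{"claw":-1,"travel":[-0.31,-0.3,-0.4],"turn":0}]'
python3 -m inch '[{"claw":-1,"travel":[0,0,0],"turn":0},{"claw":-1,"travel":[0,0,0],"turn":0},{"claw":-1,"travel":[0,0,0],"turn":0}]' 80
```

```text
clock: 21.0
position: [0.6805, -0.12, 0.0811]
ee_rot: [0.002, 0.598, 0.801, 0.001]
contact_force: [-0.6, 0.0, 3.0]
width: 0.0246
gripper_force: 58.6
clock: 21.3
position: [0.6805, -0.1199, 0.081]
ee_rot: [0.002, 0.598, 0.801, 0.001]
contact_force: [0.1, -0.1, 6.7]
width: 0.0242
gripper_force: 58.6
clock: 21.8
position: [0.6203, -0.1799, 0.2317]
ee_rot: [0.003, 0.597, 0.802, 0.001]
contact_force: [0.5, 0.4, -1.4]
width: 0.0244
gripper_force: 59.1
clock: 22.3
position: [0.5588, -0.2402, 0.15]
ee_rot: [0.003, 0.599, 0.801, 0.001]
contact_force: [0.1, 0.4, -1.0]
width: 0.0249
gripper_force: 59.2
clock: 22.6
position: [0.5587, -0.2398, 0.151]
ee_rot: [0.001, 0.598, 0.801, 0.0]
contact_force: [-0.3, 0.2, -0.4]
width: 0.0245
gripper_force: 78.4
```

```bash
python3 -m inch '[{"claw":-1,"travel":[0.009,-0.004,-0.12],"turn":0},{"claw":-1,"travel":[0.009,-0.004,-0.2],"turn":0},{"claw":-1,"travel":[0.009,-0.004,-0.23],"turn":0},{"claw":-1,"travel":[0.009,-0.004,-0.23],"turn":0}]' 100
python3 -m inch '[{"claw":-1,"travel":[0,0,-0.025],"turn":0},{"claw":-1,"travel":[0,0,-0.04],"turn":0},{"claw":-1,"travel":[0,0,-0.055],"turn":0},{"claw":-1,"travel":[0,0,-0.07],"turn":0},{"claw":-1,"travel":[0,0,-0.08],"turn":0}]' 100
python3 -m inch '[{"claw":-1,"travel":[0,0,-0.01],"turn":0},{"claw":-1,"travel":[0,0,-0.01],"turn":0},{"claw":-1,"travel":[0,0,-0.01],"turn":0}]' 100
```

```text
clock: 23.0
position: [0.5602, -0.2407, 0.1039]
ee_rot: [0.001, 0.598, 0.801, 0.0]
contact_force: [0.8, -0.1, -2.1]
width: 0.0242
gripper_force: 98.2
clock: 23.5
position: [0.5605, -0.2411, 0.0929]
ee_rot: [0.003, 0.598, 0.801, 0.0]
contact_force: [-5.9, 3.4, 35.7]
width: 0.0242
gripper_force: 101.8
clock: 23.8
position: [0.5606, -0.2411, 0.0929]
ee_rot: [0.003, 0.598, 0.801, 0.0]
contact_force: [-7.1, 3.8, 35.1]
width: 0.0239
gripper_force: 102.3
```

```bash
python3 -m inch '[{"claw":-1,"travel":[0,0,0.02],"turn":0},{"claw":-0.1,"travel":[0,0,0.03],"turn":0},{"claw":-0.1,"travel":[0,0,0.03],"turn":0},{"claw":-0.1,"travel":[0,0,0.03],"turn":0},{"claw":-0.1,"travel":[0,0,0.05],"turn":0}]' 60
python3 -m inch '[{"claw":-0.1,"travel":[0,0,0.2],"turn":0},{"claw":-0.1,"travel":[0,0,0.4],"turn":0},{"claw":-0.1,"travel":[0,0,0.65],"turn":0},{"claw":-1,"travel":[-0.05,0.2,0.65],"turn":0},{"claw":-1,"travel":[-0.1,0.4,0.65],"turn":0}]'
python3 -m inch '[{"claw":-1,"travel":[-0.2,1,0],"turn":0},{"claw":-1,"travel":[-0.2,1,0],"turn":0},{"claw":-1,"travel":[-0.2,1,0],"turn":0},{"claw":-1,"travel":[-0.2,1,0],"turn":0},{"claw":-1,"travel":[-0.2,1,0],"turn":0}]'
python3 -m inch '[{"claw":-1,"travel":[-0.2,1,0],"turn":0},{"claw":-1,"travel":[-0.2,1,0],"turn":0},{"claw":-1,"travel":[-0.2,1,-0.1],"turn":0},{"claw":-1,"travel":[-0.2,1,-0.3],"turn":0},{"claw":-1,"travel":[-0.2,1,-0.3],"turn":0}]'
python3 - <<'E'
from h import *
print(pose()[:3,3].round(4))
im,K,C=grab("top"); e=disc(im,(120,200,320,345)); print("dish",e,ray(e[0],.022,K,C)); cv2.imwrite("pics/t1.png",im[150:350,100:500,::-1].repeat(2,0).repeat(2,1))
E
```

```text
clock: 24.3
position: [0.5586, -0.2401, 0.094]
ee_rot: [-0.001, 0.598, 0.801, -0.0]
contact_force: [0.2, 0.1, 0.7]
width: 0.0385
gripper_force: 0.0
clock: 24.8
position: [0.5402, -0.1608, 0.2268]
ee_rot: [0.002, 0.599, 0.801, 0.001]
contact_force: [-0.2, 1.4, -0.3]
width: 0.0102
gripper_force: 0.0
clock: 25.3
position: [0.4971, 0.0446, 0.225]
ee_rot: [-0.002, 0.596, 0.803, 0.001]
contact_force: [1.2, -0.6, 0.8]
width: -0.0001
gripper_force: 0.0
clock: 25.8
position: [0.4578, 0.2415, 0.1632]
ee_rot: [-0.001, 0.597, 0.802, -0.001]
contact_force: [-0.4, -0.8, -0.8]
width: -0.0002
gripper_force: 0.0
[0.4578 0.2415 0.1632]
dish ((230.5754852294922, 305.2137451171875), (44.436668395996094, 112.74430847167969), 87.12416076660156) [0.38241528 0.25186212 0.022     ]
```

View pics/t1.png

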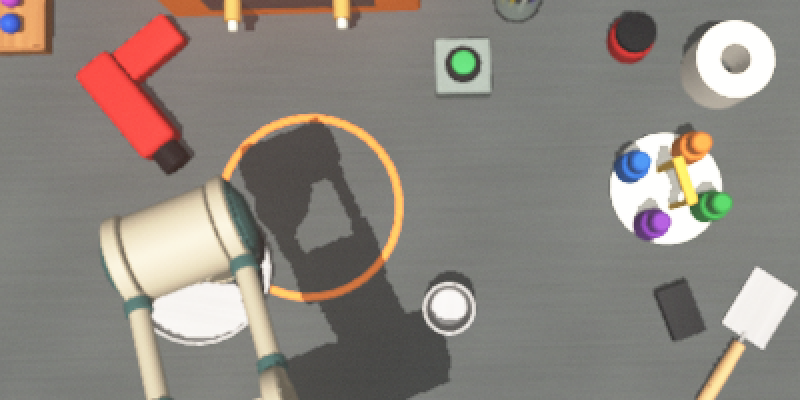

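```bash
python3 -m inch '[{"claw":-1,"travel":[-0.01,0.3,0],"turn":0},{"claw":-1,"travel":[-0.01,0.3,0],"turn":0},{"claw":-1,"travel":[-0.01,0.3,-0.25],"turn":0},{"claw":-1,"travel":[-0.01,0.3,-0.4],"turn":0},{"claw":-1,"travel":[-0.01,0.3,-0.4],"turn":0}]'
python3 -m inch '[{"claw":-1,"travel":[0,0,0],"turn":0},{"claw":-1,"travel":[0,0,0],"turn":0}]'
python3 - <<'E'
from h import *
print(pose()[:3,3].round(4)); im,K,C=grab("wrist","w8"); e=disc(im,(0,0,640,330),vmin=120); print(e,ray(e[0],.022,K,C))
E
```

```text
clock: 26.35
position: [0.4548, 0.2972, 0.0815]
ee_rot: [-0.002, 0.598, 0.801, -0.004]
contact_force: [-0.8, -1.0, -0.6]
width: -0.0003
gripper_force: 0.0
clock: 26.55
position: [0.459, 0.2997, 0.087]
ee_rot: [0.001, 0.599, 0.801, 0.002]
contact_force: [1.7, 0.3, -0.3]
width: -0.0001
gripper_force: 0.0
[0.459  0.2997 0.087 ]
((295.0868225097656, 157.862548828125), (340.8605041503906, 354.9353332519531), 81.75682830810547) [0.43602885 0.35002855 0.022     ]
```

View pics/w8.png

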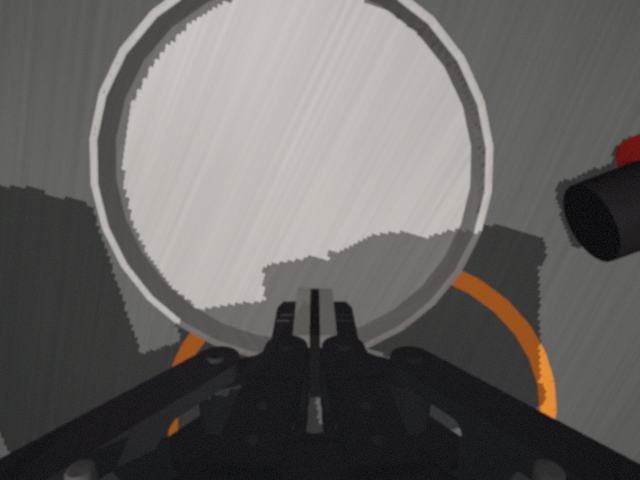

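```bash
python3 -m inch '[{"claw":-1,"travel":[0,0,-0.15],"turn":0},{"claw":-1,"travel":[0,0,-0.25],"turn":0},{"claw":-1,"travel":[0,0,-0.29],"turn":0},{"claw":-1,"travel":[0,0,-0.29],"turn":0}]'
python3 -m inch '[{"claw":-1,"travel":[0.06,-0.107,0],"turn":0},{"claw":-1,"travel":[0.12,-0.213,0],"turn":0},{"claw":-1,"travel":[0.18,-0.32,0],"turn":0},{"claw":-1,"travel":[0.24,-0.427,0],"turn":0},{"claw":-1,"travel":[0.3,-0.533,0],"turn":0}]'
python3 -m inch '[{"claw":-1,"travel":[0.04,-0.07,0],"turn":0},{"claw":-1,"travel":[0.08,-0.14,0],"turn":0},{"claw":-1,"travel":[0.11,-0.2,0],"turn":0},{"claw":-1,"travel":[0.13,-0.24,0],"turn":0},{"claw":-1,"travel":[0.14,-0.25,0],"turn":0}]'
python3 - <<'E'
from h import *
print(pose()[:3,3].round(4)); im,K,C=grab("wrist","w9")
im,K,C=grab("top"); e=disc(im,(150,190,330,345)); print("dish",e,ray(e[0],.022,K,C))
im,K,C=grab("side","s1"); cv2.imwrite("pics/s1c.png",im[150:330,150:400,::-1].repeat(2,0).repeat(2,1))
E
```

```text
clock: 27.0
position: [0.4574, 0.2995, 0.0273]
ee_rot: [0.0, 0.598, 0.801, 0.0]
contact_force: [-0.2, -0.5, 1.2]
width: -0.0003
gripper_force: 0.0
clock: 27.5
position: [0.5179, 0.1932, 0.0287]
ee_rot: [-0.0, 0.599, 0.801, 0.001]
contact_force: [-1.7, 3.4, -0.0]
width: 0.0002
gripper_force: 1.7
clock: 28.0
position: [0.5454, 0.1434, 0.0283]
ee_rot: [-0.0, 0.599, 0.801, 0.001]
contact_force: [-3.6, 7.5, 4.7]
width: -0.0002
gripper_force: 3.6
[0.5454 0.1434 0.0283]
dish ((253.798095703125, 277.03497314453125), (50.65590286254883, 59.702396392822266), 175.88865661621094) [0.45502244 0.18947267 0.022     ]
```

View pics/w9.png

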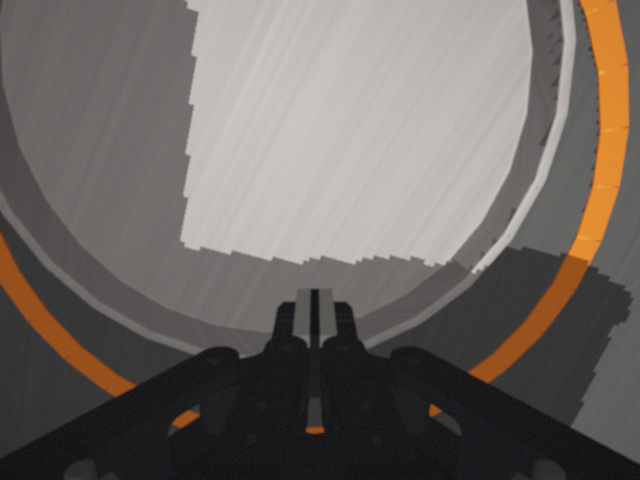

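```bash
python3 -m inch '[{"claw":-1,"travel":[0.025,-0.04,0],"turn":0},{"claw":-1,"travel":[0.05,-0.08,0],"turn":0},{"claw":-1,"travel":[0.065,-0.105,0],"turn":0},{"claw":-1,"travel":[0.07,-0.115,0],"turn":0},{"claw":-1,"travel":[0.07,-0.115,0],"turn":0}]'
python3 -m inch '[{"claw":-1,"travel":[-0.06,0.1,0],"turn":0},{"claw":-1,"travel":[-0.06,0.1,0.25],"turn":0},{"claw":-1,"travel":[-0.06,0.1,0.5],"turn":0},{"claw":-1,"travel":[-0.06,0.1,0.75],"turn":0},{"claw":-1,"travel":[-0.06,0.1,1],"turn":0}]'
python3 -m inch '[{"claw":1,"travel":[0,-1,0],"turn":0},{"claw":1,"travel":[0,-1,0],"turn":0},{"claw":1,"travel":[0,-1,0],"turn":0},{"claw":1,"travel":[0,-1,0],"turn":0},{"claw":1,"travel":[0,-1,0],"turn":0}]'
python3 -m inch '[{"claw":1,"travel":[0.1,-0.8,0],"turn":0},{"claw":1,"travel":[0.1,-0.8,0],"turn":0},{"claw":1,"travel":[0.1,-0.8,0],"turn":0},{"claw":1,"travel":[0.1,-0.8,0],"turn":0}]'
python3 - <<'E'
from h import *
im,K,C=grab("top","t2"); e=disc(im,(200,190,308,310)); print("dish",e,ray(e[0],.022,K,C))
_,m=blobs(im,"amber",(195,195,308,315),smin=150,vmin=120); m2=cv2.findContours(m,cv2.RETR_EXTERNAL,cv2.CHAIN_APPROX_NONE)[0]
e=cv2.fitEllipse(cv2.convexHull(np.vstack(m2))); print("ring",e,ray(e[0],0,K,C))
E
```

```text
clock: 28.65
position: [0.5591, 0.1206, 0.0276]
ee_rot: [-0.0, 0.598, 0.801, 0.0]
contact_force: [-2.0, 5.2, 3.2]
width: 0.0001
gripper_force: 2.4
clock: 29.15
position: [0.5474, 0.1394, 0.2294]
ee_rot: [0.001, 0.598, 0.801, -0.0]
contact_force: [1.7, 0.7, 0.7]
width: -0.0002
gripper_force: 0.0
clock: 29.65
position: [0.5476, -0.0669, 0.2273]
ee_rot: [0.002, 0.601, 0.799, -0.002]
contact_force: [0.3, 1.5, 0.6]
width: 0.0722
gripper_force: 0.0
clock: 30.05
position: [0.5679, -0.2255, 0.2268]
ee_rot: [0.002, 0.6, 0.8, -0.002]
contact_force: [-0.6, 1.0, -1.1]
width: 0.0856
gripper_force: 0.0
dish ((252.5216064453125, 253.22425842285156), (71.97525024414062, 72.70877838134766), 55.052978515625) [0.5184181  0.19198539 0.022     ]
ring ((254.40560913085938, 253.2877960205078), (91.93365478515625, 92.97715759277344), 44.888893127441406) [0.51958385 0.1896735  0.        ]
```

View pics/t2.png

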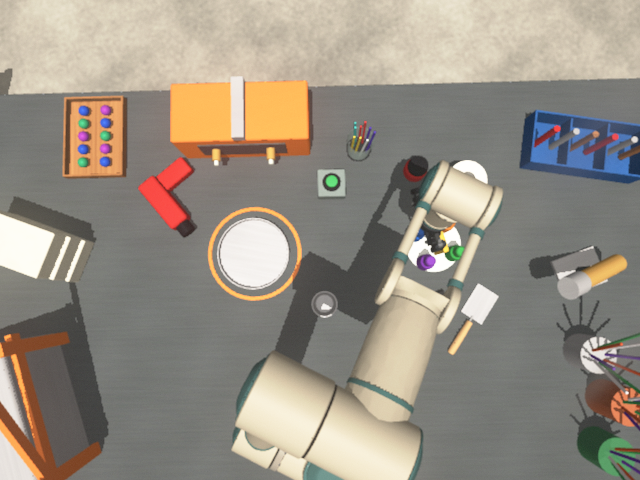

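Run:
```python
from h import *
print(get_state()["qpos"].round(2), pose().round(3))
```

```text
[-0.49  0.34  1.47 -0.    1.33 -0.77] [[-0.281  0.96   0.     0.568]
 [ 0.96   0.281 -0.004 -0.225]
 [-0.004 -0.001 -1.     0.227]
 [ 0.     0.     0.     1.   ]]
```

```bash
python3 -m inch '[{"claw":1,"travel":[-0.17,-0.31,0.12],"turn":-0.23},{"claw":1,"travel":[-0.17,-0.31,0.12],"turn":-0.23},{"claw":1,"travel":[-0.17,-0.31,0.12],"turn":-0.23},{"claw":1,"travel":[-0.17,-0.31,0.12],"turn":-0.23},{"claw":1,"travel":[-0.17,-0.31,0.12],"turn":-0.23}]'
python3 -m inch '[{"claw":0.3,"travel":[0,0,0],"turn":-0.23},{"claw":0.3,"travel":[0,0,0],"turn":-0.23},{"claw":0.3,"travel":[0,0,0],"turn":-0.23},{"claw":0.3,"travel":[0,0,0],"turn":-0.23},{"claw":0.3,"travel":[0,0,0],"turn":-0.23}]'
python3 -m inch '[{"claw":0.3,"travel":[0,0,0],"turn":-0.04},{"claw":0.3,"travel":[0,0,0],"turn":-0.04},{"claw":0.3,"travel":[0,0,0],"turn":-0.04}]'
python3 - <<'E'
from h import *
print(pose().round(4)); im,K,C=grab("wrist","w10")
print(proj((.533,-.2898,.132),K,C),proj((.533+.0298,-.2898+.0087,.132),K,C),proj((.533-.0298,-.2898-.0087,.132),K,C))
B,m=blobs(im,"yellow",smin=100,vmin=60,amin=200); print(B)
E
```

```text
clock: 30.6
position: [0.5331, -0.2806, 0.2513]
ee_rot: [-0.0, 0.844, 0.536, -0.0]
contact_force: [-0.9, -0.1, 0.9]
width: 0.0855
gripper_force: 0.0
clock: 31.1
position: [0.5333, -0.2802, 0.2512]
ee_rot: [-0.0, 0.979, 0.204, -0.0]
contact_force: [-0.2, 0.8, -0.1]
width: 0.0555
gripper_force: 0.0
clock: 31.4
position: [0.5333, -0.2808, 0.2512]
ee_rot: [-0.0, 0.989, 0.145, -0.0]
contact_force: [0.7, 0.1, -0.4]
width: 0.0558
gripper_force: 0.0
[[ 9.577e-01  2.878e-01 -1.000e-04  5.333e-01]
 [ 2.878e-01 -9.577e-01  0.000e+00 -2.808e-01]
 [-1.000e-04 -0.000e+00 -1.000e+00  2.512e-01]
 [ 0.000e+00  0.000e+00  0.000e+00  1.000e+00]]
[327.60462014 242.30312945] [328.51468485 194.18439198] [326.75650621 287.14628293]
[(2204, [329.9, 229.0], [319, 170, 23, 115])]
```

View pics/w10.png

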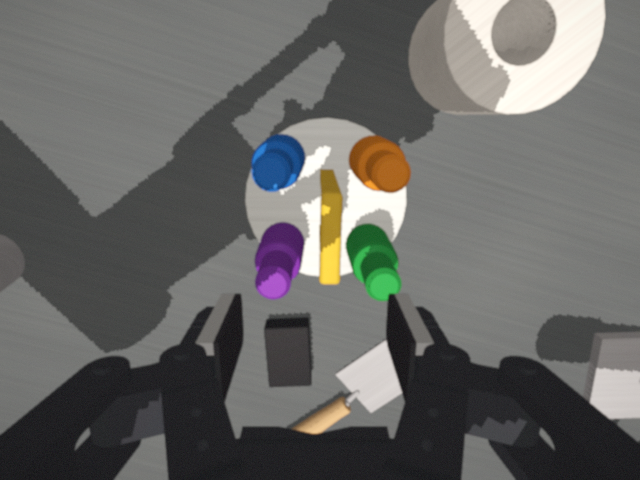

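```bash
python3 -m inch '[{"claw":0.2,"travel":[0.002,-0.046,-0.2],"turn":0},{"claw":0.2,"travel":[0.002,-0.046,-0.4],"turn":0},{"claw":0.2,"travel":[0.002,-0.046,-0.55],"turn":0},{"claw":0.2,"travel":[0.002,-0.046,-0.63],"turn":0},{"claw":0.2,"travel":[0.002,-0.046,-0.63],"turn":0}]' 80
python3 -m inch '[{"claw":-1,"travel":[0,0,0],"turn":0},{"claw":-1,"travel":[0,0,0],"turn":0},{"claw":-1,"travel":[0,0,0],"turn":0},{"claw":-1,"travel":[0,0,0],"turn":0},{"claw":-1,"travel":[0,0,0],"turn":0}]' 100
python3 -m inch '[{"claw":-1,"travel":[0,0,0.05],"turn":0},{"claw":-1,"travel":[0,0,0.1],"turn":0},{"claw":-1,"travel":[0,0,0.1],"turn":0}]' 100
```

```text
clock: 31.95
position: [0.5319, -0.2898, 0.1222]
ee_rot: [-0.002, 0.99, 0.144, -0.002]
contact_force: [-0.8, 0.5, 0.1]
width: 0.0512
gripper_force: 0.0
clock: 32.45
position: [0.5343, -0.2914, 0.1269]
ee_rot: [0.001, 0.99, 0.143, 0.001]
contact_force: [0.8, 2.6, 6.5]
width: 0.012
gripper_force: 98.6
clock: 32.75
position: [0.534, -0.2917, 0.146]
ee_rot: [0.001, 0.99, 0.144, 0.001]
contact_force: [1.7, -0.5, -8.1]
width: 0.012
gripper_force: 98.2
```

```bash
python3 -m inch '[{"claw":-1,"travel":[0,0,0.15],"turn":0},{"claw":-1,"travel":[0,0,0.3],"turn":0},{"claw":-1,"travel":[0,0.1,0.3],"turn":0},{"claw":-1,"travel":[0,0.25,0.3],"turn":0},{"claw":-1,"travel":[0,0.41,0.3],"turn":0}]'
python3 -m inch '[{"claw":-1,"travel":[-0.02,0.2,0],"turn":0},{"claw":-1,"travel":[-0.02,0.4,0],"turn":0},{"claw":-1,"travel":[-0.02,0.6,0],"turn":0},{"claw":-1,"travel":[-0.02,0.8,0],"turn":0},{"claw":-1,"travel":[-0.02,1,0],"turn":0}]'
python3 -m inch '[{"claw":-1,"travel":[-0.05,0.2,0],"turn":0},{"claw":-1,"travel":[-0.05,0.4,0],"turn":0},{"claw":-1,"travel":[-0.05,0.6,0],"turn":0},{"claw":-1,"travel":[-0.05,0.8,0],"turn":0},{"claw":-1,"travel":[-0.05,0.9,0],"turn":0}]'
python3 -m inch '[{"claw":-1,"travel":[0,0.1,0],"turn":0},{"claw":-1,"travel":[0,0.1,0],"turn":0},{"claw":-1,"travel":[0,0.1,0],"turn":0},{"claw":-1,"travel":[0,0.1,0],"turn":0}]'
python3 - <<'E'
from h import *
print(pose().round(4)); im,K,C=grab("wrist","w11")
im,K,C=grab("side","s2")
E
```

```text
clock: 33.25
position: [0.533, -0.2085, 0.2044]
ee_rot: [-0.0, 0.99, 0.143, -0.0]
contact_force: [0.6, 0.9, -8.5]
width: 0.0121
gripper_force: 99.0
clock: 33.75
position: [0.5288, -0.0075, 0.2044]
ee_rot: [-0.0, 0.99, 0.143, -0.0]
contact_force: [1.1, -0.4, -8.2]
width: 0.0117
gripper_force: 99.1
clock: 34.25
position: [0.5187, 0.1748, 0.2045]
ee_rot: [-0.002, 0.99, 0.144, -0.0]
contact_force: [0.3, -0.8, -8.7]
width: 0.0119
gripper_force: 99.1
clock: 34.65
position: [0.5191, 0.1902, 0.2046]
ee_rot: [0.0, 0.99, 0.143, -0.001]
contact_force: [0.2, 0.5, -9.3]
width: 0.0119
gripper_force: 99.1
[[ 9.589e-01  2.839e-01 -1.000e-03  5.191e-01]
 [ 2.839e-01 -9.589e-01 -1.000e-03  1.902e-01]
 [-1.300e-03  7.000e-04 -1.000e+00  2.046e-01]
 [ 0.000e+00  0.000e+00  0.000e+00  1.000e+00]]
```

View pics/w11.png

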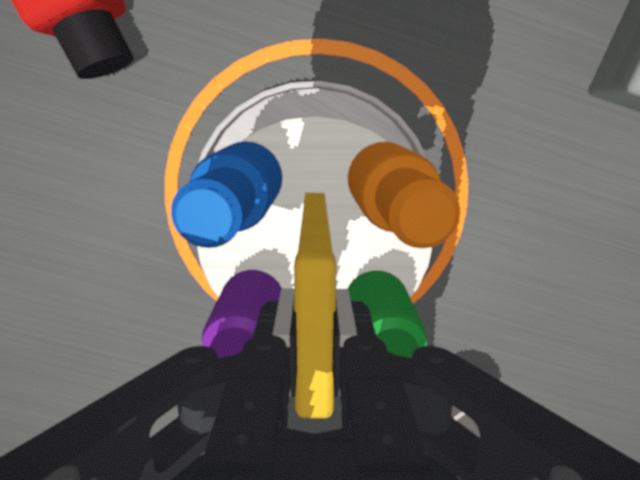

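Run:
```python
from h import *
im,K,C=grab("wrist"); T=pose(); tx=T[:3,0]; ty=T[:3,1]; c=np.array([.518,.192,.022]); r=np.array([.5205,.1895,0])
print("dish far",proj(c+.096*tx,K,C),"ring outerish far",proj(r+.116*tx,K,C),"ring L/R",proj(r-.116*ty,K,C),proj(r+.116*ty,K,C))
```

```text
dish far [310.99175797  85.350014  ] ring outerish far [315.26234903  56.86994347] ring L/R [176.96319851 206.86719793] [453.13022384 207.03284677]
```

```bash
python3 -m inch '[{"claw":-1,"travel":[0,0.008,-0.1],"turn":0},{"claw":-1,"travel":[0,0.008,-0.2],"turn":0},{"claw":-1,"travel":[0,0.008,-0.28],"turn":0},{"claw":-1,"travel":[0,0.008,-0.33],"turn":0},{"claw":-1,"travel":[0,0.008,-0.345],"turn":0}]'
python3 -m inch '[{"claw":-1,"travel":[0,0,-0.01],"turn":0},{"claw":-1,"travel":[0,0,-0.02],"turn":0},{"claw":-1,"travel":[0,0,-0.025],"turn":0},{"claw":-1,"travel":[0,0,-0.025],"turn":0}]'
```

```text
clock: 35.3
position: [0.519, 0.1918, 0.135]
ee_rot: [0.0, 0.99, 0.143, -0.001]
contact_force: [-1.2, -0.3, -8.4]
width: 0.0122
gripper_force: 99.0
clock: 35.7
position: [0.5198, 0.1924, 0.1315]
ee_rot: [0.0, 0.99, 0.143, 0.0]
contact_force: [0.2, 0.4, -7.7]
width: 0.0122
gripper_force: 99.0
```

```bash
python3 -m inch '[{"claw":-1,"travel":[0,0,-0.01],"turn":0},{"claw":-1,"travel":[0,0,-0.015],"turn":0},{"claw":-1,"travel":[0,0,-0.015],"turn":0}]'
python3 -m inch '[{"claw":0,"travel":[0,0,0],"turn":0},{"claw":0,"travel":[0,0,0],"turn":0},{"claw":0,"travel":[0,0,0],"turn":0},{"claw":0,"travel":[0,0,0],"turn":0}]'
python3 -m inch '[{"claw":0,"travel":[0,0,0.2],"turn":0},{"claw":0,"travel":[0,0,0.4],"turn":0},{"claw":0,"travel":[0,0,0.6],"turn":0},{"claw":0,"travel":[0.1,-0.2,0.6],"turn":0},{"claw":-1,"travel":[0.2,-0.4,0.6],"turn":0}]'
python3 -m inch '[{"claw":-1,"travel":[0.71,-0.68,0],"turn":0},{"claw":-1,"travel":[0.71,-0.68,0],"turn":0},{"claw":-1,"travel":[0.71,-0.68,0],"turn":0},{"claw":-1,"travel":[0.71,-0.68,0],"turn":0},{"claw":-1,"travel":[0.71,-0.68,0],"turn":0}]'
python3 -m inch '[{"claw":-1,"travel":[0,0,-0.2],"turn":0},{"claw":-1,"travel":[0,0,-0.4],"turn":0},{"claw":-1,"travel":[0,0,-0.4],"turn":0},{"claw":-1,"travel":[0,0,-0.4],"turn":0}]'
python3 - <<'E'
from h import *
print(pose()[:3,3].round(4)); im,K,C=grab("wrist"); B,_=blobs(im,"green",smin=90,amin=300); print(B[:2]); print(proj((.7007,-.0226,.0659),K,C),ray(B[0][1],.066,K,C))
im,K,C=grab("top"); e=disc(im,(200,190,308,310)); print("dish",e,ray(e[0],.022,K,C))
a=im[200:310,195:325,::-1].repeat(3,0).repeat(3,1)
im,K,C=grab("side"); b=im[180:290,190:320,::-1].repeat(3,0).repeat(3,1); cv2.imwrite("pics/ts3.png",np.hstack([a,b]))
E
```

```text
clock: 36.0
position: [0.5197, 0.1927, 0.1309]
ee_rot: [-0.0, 0.99, 0.144, 0.001]
contact_force: [-4.8, 0.7, 7.1]
width: 0.0127
gripper_force: 101.4
clock: 36.4
position: [0.5201, 0.1924, 0.1284]
ee_rot: [0.0, 0.99, 0.143, 0.001]
contact_force: [0.4, 0.2, -0.5]
width: 0.043
gripper_force: 0.0
clock: 36.9
position: [0.5608, 0.1126, 0.2503]
ee_rot: [0.0, 0.989, 0.145, 0.002]
contact_force: [0.1, -0.2, -0.3]
width: 0.0295
gripper_force: 0.0
clock: 37.4
position: [0.7056, -0.0291, 0.246]
ee_rot: [0.002, 0.99, 0.141, 0.001]
contact_force: [-0.6, -0.1, -0.0]
width: 0.0005
gripper_force: 0.0
clock: 37.8
position: [0.7013, -0.0233, 0.1679]
ee_rot: [-0.0, 0.99, 0.144, -0.001]
contact_force: [0.0, -0.2, 1.1]
width: 0.0001
gripper_force: 0.0
[ 0.7013 -0.0233  0.1679]
[(3333, [34.0, 416.6], [0, 383, 74, 76]), (2307, [313.5, 241.6], [287, 214, 54, 55])]
[313.02727937 246.89501698] [0.52942714 0.12531522 0.066     ]
dish ((251.72833251953125, 252.82266235351562), (69.6388931274414, 73.05292510986328), 27.072294235229492) [0.51954646 0.1940859  0.022     ]
```

View pics/ts3.png

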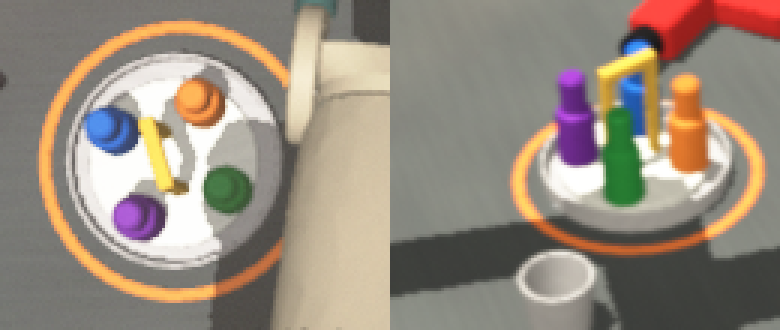

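```bash
python3 -m inch '[{"claw":-1,"travel":[0,0,-0.2],"turn":0},{"claw":-1,"travel":[0,0,-0.35],"turn":0},{"claw":-1,"travel":[0,0,-0.38],"turn":0},{"claw":-1,"travel":[0,0,-0.38],"turn":0}]'
python3 -m inch '[{"claw":-1,"travel":[0,0,-0.03],"turn":0},{"claw":-1,"travel":[0,0,-0.045],"turn":0},{"claw":-1,"travel":[0,0,-0.06],"turn":0},{"claw":-1,"travel":[0,0,-0.07],"turn":0},{"claw":-1,"travel":[0,0,-0.07],"turn":0}]'
```

```text
clock: 38.35
position: [0.7019, -0.0236, 0.0928]
ee_rot: [0.0, 0.99, 0.144, 0.0]
contact_force: [0.4, -0.6, 0.6]
width: 0.0
gripper_force: 0.0
clock: 38.85
position: [0.7031, -0.0238, 0.0801]
ee_rot: [0.001, 0.99, 0.143, 0.002]
contact_force: [1.4, -0.4, 7.1]
width: -0.0002
gripper_force: 3.4
```

```bash
python3 -m inch '[{"claw":-1,"travel":[0,0,-0.01],"turn":0},{"claw":-1,"travel":[0,0,-0.02],"turn":0},{"claw":-1,"travel":[0,0,-0.02],"turn":0}]'
python3 -m inch '[{"claw":-1,"travel":[0,0,0.1],"turn":0},{"claw":-1,"travel":[0,0,0.3],"turn":0},{"claw":-1,"travel":[0,0,0.5],"turn":0},{"claw":-1,"travel":[0,0,0.75],"turn":0},{"claw":-1,"travel":[0,0,0.75],"turn":0}]'
python3 -m inch '[{"claw":-1,"travel":[-0.4,-0.4,0],"turn":0},{"claw":-1,"travel":[-0.4,-0.4,0],"turn":0},{"claw":-1,"travel":[-0.4,-0.4,0],"turn":0},{"claw":-1,"travel":[-0.4,-0.4,0],"turn":0},{"claw":-1,"travel":[-0.4,-0.4,0],"turn":0}]'
python3 - <<'E'
from h import *
im,K,C=grab("top"); e=disc(im,(200,190,308,310)); print("dish",e,ray(e[0],.022,K,C))
E
```

```text
clock: 39.15
position: [0.7032, -0.0238, 0.0798]
ee_rot: [0.001, 0.99, 0.144, 0.003]
contact_force: [-3.8, 0.5, 21.4]
width: 0.0001
gripper_force: 10.8
clock: 39.65
position: [0.7052, -0.0241, 0.2329]
ee_rot: [0.002, 0.99, 0.144, 0.007]
contact_force: [0.5, 0.0, 0.9]
width: -0.0001
gripper_force: 0.0
clock: 40.15
position: [0.6222, -0.1033, 0.2241]
ee_rot: [-0.0, 0.99, 0.143, 0.001]
contact_force: [-0.5, -0.5, 0.3]
width: -0.0001
gripper_force: 0.0
dish ((252.1991424560547, 253.03712463378906), (70.9238052368164, 72.92733001708984), 34.860328674316406) [0.51894054 0.19283832 0.022     ]
```

Button hit its stop (21 N, no further travel). The dish is still centred and the robot is clear.

```bash
python3 -c "
from rig import ticket
print(ticket.sign_off())"
```

```text
the job is handed in; nothing more can be done
None
```

I pressed all four tops home on their spigots, slid the dish to within about 4 mm of the ring centre, stood the loaded carrier flat in it, then pressed the start button to its stop, released it and handed the job in; no verdict was returned.

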